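# Get the drain pump out from behind the cans

### The job

The drain pump in the service tray is hemmed in by the spray can, the rectangular tin and the screw-lid jar: lift all three out, stand them together on the black rubber mat, and then lay the pump flat, as it lies now, inside the empty steel job tray. When the pump is in the job tray, put the spray can, the tin and the jar back, each into its own holder (the one made for its size and shape, where it stands now). Keep the three upright all the time, and set everything down rather than dropping it.

Things in the scene. Friction and masses are not known exactly. Their poses are not given: they have to be found in the camera images.
- pump: Washing-machine drain pump lying flat, 112 x 62 mm, 0.5 kg. Origin: underside, on the long axis; x from motor to inlet, z up. Motor: steel block x -50 to -14 mm, 46 mm wide (y), 58 high (white cover 64, tabs 71); grip across y at x = -32, 45-50 mm up (centre of mass near). Round housing, 62 wide, x 6-40; inlet stub to x = 60; outlet stub 76 high at x 24, y 16. Motor faces the robot at the start.
- spray_can: Aerosol can, bare aluminium with a white cap, upright and round: body 52 mm diameter up to 130 mm, cap 37 mm diameter up to 158 mm (total height); 0.25 kg. Origin: centre of the underside, z up. Grip the body 115 to 122 mm up.
- tin: Rectangular grey tin with steel seams, upright: 60 mm (x) by 40 mm (y), body 112 mm high, black screw cap (26 mm diameter, 10 mm off-centre to +x) up to 132 mm; small wire loop on the top at -x, 8 mm high; 0.35 kg. Origin: centre of the underside, z up. Grip it across y about 90 mm up.
- jar: White plastic jar with a black ribbed screw lid, upright and round: body 60 mm diameter, lid 63 mm diameter from 101 to 125 mm (total height); 0.4 kg. Origin: centre of the underside, z up. Grip the body about 85 mm up.
- can_holder: The spray can's holder: black round cup fixed in the service tray, inner diameter 66 mm (7 mm clearance round the can), outer 72, rim 16 mm high. Origin: centre of its underside, z up; inner floor, where the can stands, 3 mm above the origin.
- tin_holder: The tin's holder: black rectangular cup fixed in the service tray, inside 74 mm (x) by 54 mm (y), outside 80 by 60, rim 16 mm high. Origin: centre of its underside, z up, x as the service tray's x; inner floor 3 mm above the origin. The tin stands with its x along the holder's x (either way round).
- jar_holder: The jar's holder: black round cup fixed in the service tray, wider than the can's: inner diameter 74 mm (7 mm clearance round the jar), outer 80, rim 16 mm high. Origin: centre of its underside, z up; inner floor 3 mm above the origin.
- mat: The side area: empty flat black rubber mat, 260 mm (x) by 160 mm (y), 4 mm thick, fixed on the bench to the left or right of the service tray. Origin: centre of its underside, z up. Can, tin and jar fit on it in a row along x, 80 mm apart.
- job_tray: Empty shallow steel tray fixed on the bench on the other side of the service tray from the mat: inside 164 mm (x) by 104 mm (y), outside 172 by 112, walls 18 mm high (21 with the rolled rim). Origin: centre of its underside, z up; floor 4 mm above the origin. The pump fits lengthwise, its x along the tray's x (either way round).
- service_tray: Fixed sheet-metal tray, 250 mm (x) by 240 mm (y), lip 19 mm high, floor 4 mm over the bench. Origin: centre of its underside, x away from the robot. Pump near the middle, holders (shuffled) in front of its motor, left and right, 94 mm or more apart: while they hold the tall things a gripper's body has no room over the pump. Oddments under 40 mm high lie in its corners.
There are look-alikes about, which are no part of the job. What is shaped like the tin but blue or orange is not meant.

How it is judged:
By the outcome, as a careful person would: the job done as asked, in the order asked, and still so for the second after the job is handed in, with the robot touching nothing.
It also fails if it takes over 147 s, if anything falls off the work surface, if the arm or the gripper's body presses on something with over 40 N, if the wrist force passes 120 N, or if a joint passes its speed limit or range.

### The arm

A 6-joint arm with a two-finger parallel gripper is mounted at the origin on the work surface. World frame = base frame: x ahead of the robot, y to its left, z up, the work surface at z = 0. Lengths are in m, angles in degrees, forces in N, time in s.
With the tool pointing down it reaches from about 0.375 to 0.9 m from the base axis. Payload 3.1 kg.
Tool frame: the origin (TCP) lies at the very end of the fingers, on their centre line; the grasp point (between the pads) lies 19 mm behind it; z points along the fingers, y is the direction in which the jaws open and shut (so a half turn about z gives the same grasp; the last joint's range is limited). The gripper opens to 87 mm and grips with 3 to 60 N. Pads are 19 mm wide; open, the fingers measure 117 mm over their backs; the gripper's body (75 mm by 190 mm) begins 51 mm behind the grasp point.
Start: joints at [56.637, 30.224, 82.088, -0, 67.689, -10.227], TCP at [0.246, 0.575, 0.223] pointing down, gripper open.
Joint ranges: [-176.69, 176.69], [-43.24, 126.21], [12.49, 139.97], [-82, 262], [0, 151.66], [-163.58, 163.58]. Speed limits (degrees/s): [159.86, 159.86, 180, 180, 180, 180].

### API

Orientations are given as a 3x3 rotation matrix whose columns are the frame's x, y, z axes.
In Python, from rig import readout, capture, camera_model, bot, spot_in, regions_of gives the robot as it stands.
- The arm moves only by the tool send_rows, never from a script. Its argument "moves" is a list that holds one entry, the list of rows, each a list of 7 numbers: the turn, a rotation vector about the tool's x, y, z in degrees, then the shift along the tool's x, y, z in cm, then the opening, from -1 (shut) to 1 (fully open). A call has exactly 5 rows; each row shifts and turns the commanded pose from where the row before left it, along the tool's axes as they then stand; what a row does not reach is not made up. A row lasts 1/10 s, in which the tool goes at most 50 mm and 8.59 degrees, less where a joint would pass 70% of its speed; a pose out of reach is approached as far as the arm can. A call with a gripper value outside its range is refused whole. The fingers move at their own pace and stop on an object; the grip force is fixed at half the most. Time passes only in rows, so rows that do not move let the fingers close, or fill a call up. It gives the time, the measured TCP pose, the force and the opening at its end, in the units of the state.
- readout.read_state(): the state, without advancing time (a new reading comes with each control period).
- capture(name): name is "side" or "top" or "wrist"; returns the picture (384x512x3 uint8, blue, green, red); there is no depth.
- camera_model(name): a dict with "camera_matrix" (3x3 intrinsics, pixels), "pose" (4x4, takes a point from camera to world coordinates). Camera axes: x right, y up, looking along -z (the intrinsics and any distortion apply to the point x, -y, -z); pixel columns grow to the right and rows downward; lengths in m; the calibration is good to about 2 mm. A picture is of the moment at which its call begins: read the wrist's pose just before it. camera_model takes no time and is no camera call; for the wrist camera it gives the pose at the moment of the call.
- bot.hand_in(): hands the job in, once; it reports no verdict.
Trained networks look in the newest picture that a camera, given by its name, has taken for a name from the list of things; names that differ only in an ending like _2 or _b are one class to them, and where a whole thing is asked for, a point or a joint stands for the part that bears it (a point fixed in the world has none). Each returns a list of dicts, best first, with "p" (0 to 1); they miss things now and then, are a little off and sometimes report something else, mostly with a low value. They report only what shows in the picture. A call takes as long as a camera call. They do not tell look-alikes from the thing itself.
- spot_in(camera, thing): "location" ([x, y, z] in m, in world coordinates, good to about 4 mm: the middle of the surface that is visible of it).
- regions_of(camera, thing): "mask" (384x512 bool, what is visible of it).
The state is a dict: "time_s": time; "joint_positions": joint angles; "qvel": joint speeds; "tau": joint torques, N m; "position": TCP position; "tcp_rot": TCP orientation; "force": force on the tool from outside, world axes, zero at the start; "moment": the same for the moment, N m; "opening": opening from 0.0 (shut) to 1.0 (fully open).
Only numpy, scipy, OpenCV 4.12 (cv2) and the standard library are available. Lean on these libraries where they do the work, as an engineer would, in place of code of your own. Each camera call takes 0.05 s, during which the arm holds its last target. There are 200 camera calls.

## Working session

There is one attempt and no reset: what is moved stays moved. The work goes in short steps, Python scripts to look and compute and a tool call to move; the robot and the scene stay as the last step left them, time stands still between calls to the robot, and variables do not carry over. Pictures are saved under pics/ and viewed, about 12 in all and at most 16, crops included, and the job is handed in when it is done.

Besides the shell and the picture viewer there is one more tool, called after ">>>" as name([rows], argument=value, ...), one row to a line, values as JSON. send_rows: Moves the arm, as the interface text tells. Its arguments: {"type":"object","properties":{"moves":{"type":"array","items":{"type":"array","items":{"type":"array","items":{"type":"number"}}}}},"required":["moves"]}

```bash
mkdir -p pics; ls; python3 - <<'E'
from rig import readout, capture, camera_model, bot, spot_in, regions_of
import cv2,numpy as np
print(readout.read_state())
for c in("top","side"):
    im=capture(c); cv2.imwrite(f"pics/{c}0.png",im)
    print(c,camera_model(c))
    for t in "pump spray_can tin jar can_holder tin_holder jar_holder mat job_tray service_tray".split():
        print(t,[(round(d["p"],2),np.round(d["location"],3).tolist()) for d in spot_in(c,t)[:3]])
E
```

```text
pics
{'time_s': 0.0, 'joint_positions': array([ 5.66372757e+01,  3.02777734e+01,  8.21576192e+01,  2.95792870e-04,
        6.76879250e+01, -1.02266224e+01]), 'qvel': array([ 0.00184145,  0.08488115,  0.04818984, -0.07903166,  0.0816872 ,
       -0.02108447]), 'tau': array([-1.65783540e-04, -4.40053332e+01, -1.76590651e+01,  6.33148570e-02,
        5.84352377e-02, -1.62043771e-04]), 'position': array([0.24512576, 0.57412329, 0.22157757]), 'tcp_rot': array([[-9.19573102e-01,  3.92917166e-01, -1.18761740e-03],
       [ 3.92918771e-01,  9.19571432e-01, -1.79498389e-03],
       [ 3.86819049e-04, -2.11725607e-03, -9.99997684e-01]]), 'force': array([-0.45192781, -0.09120161,  0.37988958]), 'moment': array([-0.00343578,  0.03421238, -0.0073404 ]), 'opening': 0.9999720378247998}
top {'camera_matrix': array([[483.82356848,   0.        , 243.17853328],
       [  0.        , 483.82356848, 185.1297046 ],
       [  0.        ,   0.        ,   1.        ]]), 'pose': array([[ 0.10596106,  0.97392483, -0.20060577,  0.41008469],
       [-0.99436942,  0.10351725, -0.02266345, -0.00436707],
       [-0.0
[... 830 characters left out ...]
11461 ,  0.49964426],
       [-0.19710565, -0.74047784,  0.64252776,  0.67576026],
       [-0.01555314,  0.65766424,  0.75315062,  0.79497337],
       [ 0.        ,  0.        ,  0.        ,  1.        ]])}
pump [(0.91, [0.619, 0.024, 0.049])]
spray_can [(0.88, [0.499, 0.048, 0.107])]
tin [(0.98, [0.714, 0.249, 0.086]), (0.86, [0.724, -0.225, 0.074]), (0.79, [0.81, -0.148, 0.077])]
jar [(0.79, [0.566, 0.115, 0.101])]
can_holder [(0.6, [0.491, 0.052, 0.012])]
tin_holder [(0.54, [0.557, 0.113, 0.012])]
jar_holder [(0.72, [0.557, 0.11, 0.013]), (0.39, [0.497, 0.046, 0.108])]
mat [(0.91, [0.52, -0.306, -0.002])]
job_tray [(0.6, [0.509, 0.346, 0.001])]
service_tray [(0.62, [0.617, 0.066, 0.004])]
```

View pics/top0.png

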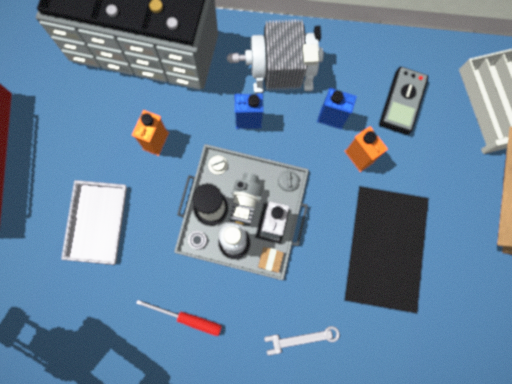

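View pics/side0.png

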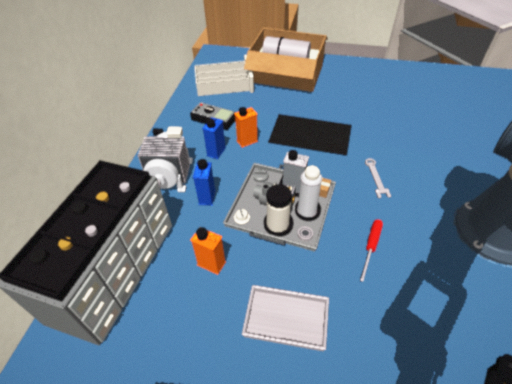

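Top view: in the service tray the jar stands at (208,203), the can at (233,238), the grey tin at (273,220) and the pump at (245,205). The mat is at (387,249) and the job tray at (97,222). The blue and orange tins are look-alikes.

```bash
cat > h.py <<'E'
from rig import readout, capture, camera_model, bot, spot_in, regions_of
import cv2,numpy as np
from scipy.spatial.transform import Rotation as R
def unproj(c,uv,z,cm=None):
    cm=cm or camera_model(c);K=cm["camera_matrix"];P=cm["pose"]
    uv=np.asarray(uv,float).reshape(-1,2)
    d=np.c_[(uv[:,0]-K[0,2])/K[0,0],-(uv[:,1]-K[1,2])/K[1,1],-np.ones(len(uv))]@P[:3,:3].T
    o=P[:3,3];return o[:2]+d[:,:2]*((z-o[2])/d[:,2])[:,None]
def proj(c,X,cm=None):
    cm=cm or camera_model(c);K=cm["camera_matrix"];P=cm["pose"]
    q=(np.asarray(X,float).reshape(-1,3)-P[:3,3])@P[:3,:3]
    return np.c_[K[0,2]-K[0,0]*q[:,0]/q[:,2],K[1,2]+K[1,1]*q[:,1]/q[:,2]]
def big(m):
    cs,_=cv2.findContours(m.astype(np.uint8),cv2.RETR_EXTERNAL,cv2.CHAIN_APPROX_NONE)
    return max(cs,key=cv2.contourArea)[:,0,:]
def rect(c,m,z,cm=None):
    w=unproj(c,big(m),z,cm)*1000
    return cv2.minAreaRect(w.astype(np.float32))
def go(pos,yaw):
    """shift (cm, tool axes now) and turn about tool z to reach pos with tool-y at world angle yaw (mod 180)"""
    s=readout.read_state();T=s["tcp_rot"];sh=T.T@(np.asarray(pos)-s["position"])*100
    cur=np.degrees(np.arctan2(T[1,1],T[0,1]));d=(yaw-cur+90)%180-90
    # tool z is down: +turn about tool z lowers world yaw
    print("t",s["time_s"],"shift",np.round(sh,2),"turnz",round(-d,2),"j6",round(s["joint_positions"][5],1),"tilt",np.round(T[:2,2],4))
E
python3 - <<'E'
from h import *
for c in("top",):
    capture(c)
    for t,z in dict(mat=.004,job_tray=.021,service_tray=.019,pump=.06,spray_can=.1,tin=.119,jar=.132).items():
        for d in regions_of(c,t)[:5]:
            m=d["mask"]
            if m.sum()<20: continue
            (x,y),s,a=rect(c,m,z); print(t,round(d["p"],2),int(m.sum()),"px",m.nonzero()[1].mean().round(),m.nonzero()[0].mean().round(),"c",round(x),round(y),np.round(s),round(a,1))
            np.save(f"pics/m_{t}.npy",m) if d["p"]>.5 else 0
print(camera_model("wrist")["pose"],camera_model("wrist")["camera_matrix"])
E
```

```text
mat 0.69 8504 px 387.0 250.0 c 523 -313 [163. 262.] 85.7
job_tray 0.8 4419 px 95.0 223.0 c 511 339 [182. 124.] 0.4
service_tray 0.74 7095 px 244.0 209.0 c 572 16 [278. 258.] 82.2
pump 0.78 1127 px 245.0 199.0 c 592 12 [ 62. 111.] 77.6
spray_can 0.64 622 px 233.0 238.0 c 500 28 [59. 51.] 6.1
tin 0.98 757 px 275.0 221.0 c 542 -53 [43. 74.] 82.0
tin 0.72 1001 px 337.0 109.0 c 793 -160 [62. 83.] 74.2
tin 0.7 1103 px 365.0 149.0 c 712 -225 [69. 81.] 42.2
tin 0.7 956 px 249.0 111.0 c 769 23 [76. 59.] 6.1
tin 0.57 1012 px 151.0 133.0 c 700 221 [69. 81.] 75.6
jar 0.68 974 px 209.0 202.0 c 563 84 [79. 62.] 20.4
[[ 0.39368535 -0.88487091 -0.24902876  0.17735007]
 [ 0.91924442  0.37932909  0.10535244  0.60393071]
 [ 0.00124054 -0.27039401  0.96274895  0.38414742]
 [ 0.          0.          0.          1.        ]] [[278.60419059   0.         253.6027018 ]
 [  0.         278.60419059 192.06456568]
 [  0.           0.           1.        ]]
```

```bash
python3 -c "
from h import *
go([.50,.03,.30],-8)"
```

```text
t 1.5 shift [-44.81 -40.09  -7.75] turnz 74.87 j6 -10.2 tilt [-0.  0.]
```

>>> send_rows([
  [[0, 0, 0, -3.2, -2.86, -0.55, 1], [0, 0, 0, -3.2, -2.86, -0.55, 1], [0, 0, 0, -3.2, -2.86, -0.55, 1], [0, 0, 0, -3.2, -2.86, -0.55, 1], [0, 0, 0, -3.2, -2.86, -0.55, 1]],
])

```text
time_s: 2.0
position: [0.337, 0.3789, 0.2504]
tcp_rot: [[-0.92, 0.392, 0.001], [0.392, 0.92, 0.0], [-0.0, 0.0, -1.0]]
force: [0.8, -0.3, 0.3]
opening: 0.996
```

>>> send_rows([
  [[0, 0, 0, -3.2, -2.86, -0.55, 1], [0, 0, 0, -3.2, -2.86, -0.55, 1], [0, 0, 0, -3.2, -2.86, -0.55, 1], [0, 0, 0, -3.2, -2.86, -0.55, 1], [0, 0, 0, -3.2, -2.86, -0.55, 1]],
])

```text
time_s: 2.5
position: [0.428, 0.1844, 0.2781]
tcp_rot: [[-0.92, 0.393, 0.001], [0.393, 0.92, 0.0], [-0.001, 0.001, -1.0]]
force: [0.1, 0.6, 0.9]
opening: 1.002
```

>>> send_rows([
  [[0, 0, 0, -3.2, -2.86, -0.55, 1], [0, 0, 0, -3.2, -2.86, -0.55, 1], [0, 0, 0, -3.2, -2.86, -0.55, 1], [0, 0, 0, -3.2, -2.86, -0.55, 1], [0, 0, 8.3, 0, 0, 0, 1]],
])

```text
time_s: 3.0
position: [0.5037, 0.0256, 0.3007]
tcp_rot: [[-0.849, 0.529, 0.005], [0.529, 0.849, -0.003], [-0.006, 0.0, -1.0]]
force: [-0.9, 0.2, 0.1]
opening: 0.997
```

>>> send_rows([
  [[0, 0, 8.3, 0, 0, 0, 1], [0, 0, 8.3, 0, 0, 0, 1], [0, 0, 8.3, 0, 0, 0, 1], [0, 0, 8.3, 0, 0, 0, 1], [0, 0, 8.3, 0, 0, 0, 1]],
])

```text
time_s: 3.5
position: [0.5001, 0.0305, 0.2997]
tcp_rot: [[-0.288, 0.958, 0.0], [0.958, 0.288, -0.0], [-0.0, 0.0, -1.0]]
force: [-0.4, -0.4, -0.1]
opening: 0.999
```

>>> send_rows([
  [[0, 0, 8.3, 0, 0, 0, 1], [0, 0, 8.3, 0, 0, 0, 1], [0, 0, 8.3, 0, 0, 0, 1], [0, 0, 0, 0, 0, 0, 1], [0, 0, 0, 0, 0, 0, 1]],
])

```text
time_s: 4.0
position: [0.5001, 0.0305, 0.2996]
tcp_rot: [[0.133, 0.991, 0.0], [0.991, -0.133, -0.0], [-0.0, 0.0, -1.0]]
force: [-0.9, 0.1, 0.2]
opening: 1.0
```

```bash
python3 - <<'E'
from h import *
go([.50,.03,.30],-8)
s=readout.read_state();print(s["position"],s["joint_positions"])
c="wrist";cm=camera_model(c);im=capture(c);cv2.imwrite("pics/w1.png",im)
for t in "pump spray_can tin jar can_holder tin_holder jar_holder mat job_tray".split():
    print(t,[(round(d["p"],2),np.round(d["location"],3).tolist()) for d in spot_in(c,t)[:3]])
E
```

```text
t 4.0 shift [-0.05 -0.01 -0.04] turnz 0.34 j6 -1.6 tilt [ 0. -0.]
[0.50012484 0.03051478 0.29961414] [-9.30711545e+00  1.53713900e+01  9.37458169e+01 -7.04892006e-04
  7.08805380e+01 -1.64840814e+00]
pump [(0.81, [0.591, 0.016, 0.061])]
spray_can [(0.74, [0.503, 0.04, 0.142])]
tin [(0.85, [0.547, -0.038, 0.121]), (0.83, [0.709, 0.218, 0.033]), (0.79, [0.773, 0.028, 0.097])]
jar []
can_holder [(0.95, [0.493, 0.048, 0.01])]
tin_holder [(0.56, [0.556, -0.027, 0.01])]
jar_holder [(0.91, [0.545, 0.1, 0.005]), (0.33, [0.554, -0.029, 0.008])]
mat [(0.84, [0.535, -0.237, 0.005])]
job_tray [(0.69, [0.544, 0.1, 0.004])]
```

View pics/w1.png

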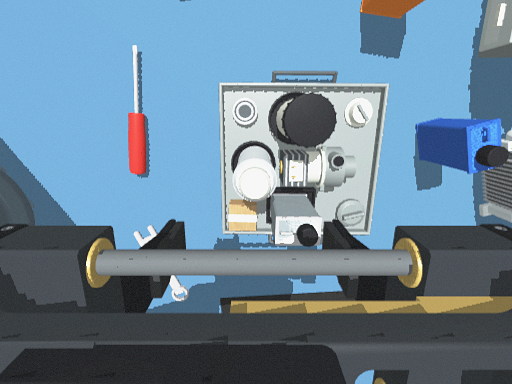

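Wrist view: the can's cap is at (257,180), the jar lid at (309,119), the tin's cap at (307,234) and the pump at (315,168). The tray is square with the image. I'll take a closer crop for accurate pixels.

```bash
python3 - <<'E'
from h import *
im=cv2.imread("pics/w1.png")[75:255,210:410]
im=cv2.resize(im,None,fx=3,fy=3,interpolation=cv2.INTER_CUBIC);cv2.imwrite("pics/w1c.png",im)
c="wrist"
for t,z in dict(mat=0,).items():pass
for t,z in dict(service_tray=.019,pump=.064,tin=.119,jar=.132,spray_can=.165).items():
    for d in regions_of(c,t)[:2]:
        (x,y),s,a=rect(c,d["mask"],z);print(t,round(d["p"],2),"c",round(x),round(y),np.round(s),round(a,1))
print(np.round(unproj(c,[[257,180]],.165),4),np.round(unproj(c,[[309,119]],.132),4),np.round(unproj(c,[[307,234]],.139),4))
print("tray",np.round(unproj(c,[[220,85],[388,85],[370,233],[222,233]],.019),4))
E
```

```text
service_tray 0.83 c 573 18 [279. 255.] 81.6
pump 0.96 c 592 16 [ 65. 109.] 83.6
tin 0.77 c 546 -36 [71. 68.] 82.1
tin 0.76 c 672 192 [17. 67.] 82.1
jar 0.79 c 571 90 [62. 65.] 38.5
jar 0.53 c 545 -32 [70. 65.] 82.3
spray_can 0.59 c 504 40 [60. 47.] 66.4
[[0.5044 0.035 ]] [[0.5723 0.09  ]] [[ 0.5567 -0.0485]]
tray [[ 0.4666  0.1523]
 [ 0.7143  0.118 ]
 [ 0.6816 -0.1183]
 [ 0.4297 -0.0833]]
```

View pics/w1c.png

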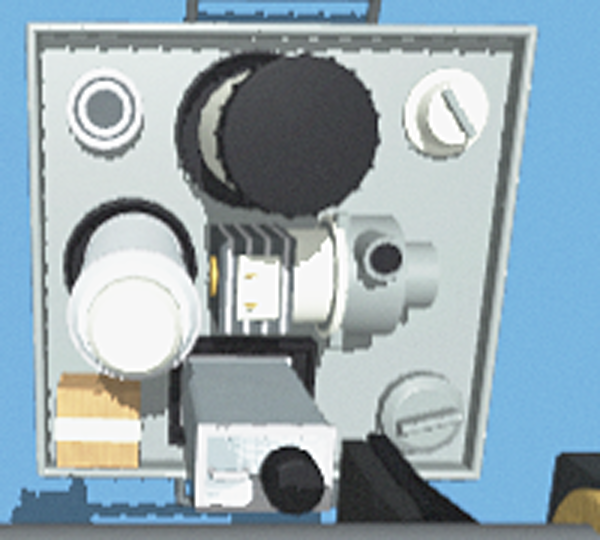

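```bash
python3 - <<'E'
from h import *
c="wrist"
f=lambda p,z:np.round(unproj(c,np.array(p)/3+[210,75],z),4)
print("can",f([[133,332]],.165),"jar",f([[298,135]],.132),"tincap",f([[294,480]],.139))
q=f([[187,425],[335,425],[335,512],[187,510]],.119);print("tin",q.tolist(),q.mean(0))
print("pump top cover",f([[232,258],[280,258],[280,318],[232,318]],.068).mean(0),"outlet",f([[382,258]],.08),"stub end",f([[437,275]],.035))
# holders rims z .020: visible parts
print("can holder left/top",f([[65,260],[130,198]],.02),"jar holder left/top",f([[176,125],[230,52]],.02),"tin holder corners",f([[168,345],[318,340]],.02))
x,y=unproj(c,np.array([[133,332]])/3+[210,75],.165)[0]
go([x,y,.15],-8)
E
```

```text
can [[0.5007 0.029 ]] jar [[0.5726 0.0888]] tincap [[ 0.5579 -0.05  ]]
tin [[0.5169, -0.0272], [0.5807, -0.0361], [0.5777, -0.0777], [0.512, -0.0675]] [ 0.546825 -0.052125]
pump top cover [0.5589   0.017825] outlet [[0.6161 0.0266]] stub end [[0.6563 0.0047]]
can holder left/top [[0.4657 0.0365]
 [0.5044 0.064 ]] jar holder left/top [[0.5327 0.0972]
 [0.5637 0.1284]] tin holder corners [[ 0.5141 -0.0175]
 [ 0.5956 -0.0259]]
t 4.75 shift [-0.14  0.07 14.95] turnz 0.17 j6 -1.5 tilt [-0. -0.]
```

>>> send_rows([
  [[0, 0, 0, -0.15, 0.07, 4.0, 1], [0, 0, 0, 0, 0, 4.0, 1], [0, 0, 0, 0, 0, 4.0, 1], [0, 0, 0, 0, 0, 4.0, 1], [0, 0, 0, 0, 0, 3.4, 1]],
])

```text
time_s: 5.25
position: [0.5004, 0.029, 0.1039]
tcp_rot: [[0.136, 0.991, -0.001], [0.991, -0.136, 0.0], [0.0, -0.001, -1.0]]
force: [0.1, -0.0, 0.5]
opening: 1.0
```

>>> send_rows([
  [[0, 0, 0, 0, 0, 0, 0.2], [0, 0, 0, 0, 0, 0, -0.2], [0, 0, 0, 0, 0, 0, -0.4], [0, 0, 0, 0, 0, 0, -0.6], [0, 0, 0, 0, 0, 0, -0.6]],
])

```text
time_s: 5.75
position: [0.5017, 0.0288, 0.1072]
tcp_rot: [[0.136, 0.991, 0.003], [0.991, -0.136, -0.001], [-0.0, 0.003, -1.0]]
force: [-0.7, 0.4, 0.3]
opening: 0.631
```

>>> send_rows([
  [[0, 0, 0, 0, 0, 0, -1], [0, 0, 0, 0, 0, 0, -1], [0, 0, 0, 0, 0, 0, -1], [0, 0, 0, 0, 0, 0, -1], [0, 0, 0, 0, 0, 0, -1]],
])

```text
time_s: 6.25
position: [0.5014, 0.0288, 0.1069]
tcp_rot: [[0.136, 0.991, 0.002], [0.991, -0.136, -0.0], [-0.0, 0.002, -1.0]]
force: [-0.6, 0.2, 7.0]
opening: 0.593
```

>>> send_rows([
  [[0, 0, 0, 0, 0, -2.0, -1], [0, 0, 0, 0, 0, -4.0, -1], [0, 0, 0, 0, 0, -4.0, -1], [0, 0, 0, 0, 0, -4.0, -1], [0, 0, 0, 0, 0, -4.0, -1]],
])

```text
time_s: 6.75
position: [0.4996, 0.0291, 0.2868]
tcp_rot: [[0.136, 0.991, -0.001], [0.991, -0.136, 0.0], [-0.0, -0.001, -1.0]]
force: [1.1, -0.4, -3.0]
opening: 0.589
```

>>> send_rows([
  [[0, 0, 0, -2.0, 0.9, -1, -1], [0, 0, 0, -3.5, 1.6, 0, -1], [0, 0, 0, -4.0, 1.8, 0, -1], [0, 0, 0, -4.0, 1.8, 0, -1], [0, 0, 0, -4.0, 1.8, 0, -1]],
])

```text
time_s: 7.25
position: [0.5546, -0.1563, 0.2952]
tcp_rot: [[0.136, 0.991, -0.001], [0.991, -0.136, 0.001], [0.001, -0.001, -1.0]]
force: [0.7, 0.5, -3.5]
opening: 0.592
```

>>> send_rows([
  [[0, 0, 0, -4.0, 1.8, 0, -1], [0, 0, 0, -4.0, 1.8, 0, -1], [0, 0, 0, -4.0, 1.8, 0, -1], [0, 0, 0, -3.6, 1.5, 0, -1], [0, 0, 7.85, 0, 0, 0, -1]],
])

```text
time_s: 7.75
position: [0.6022, -0.3252, 0.2939]
tcp_rot: [[0.278, 0.961, -0.0], [0.961, -0.278, -0.003], [-0.003, 0.001, -1.0]]
force: [-0.5, 1.6, -3.0]
opening: 0.592
```

>>> send_rows([
  [[0, 0, 7.85, 0, 0, 0, -1], [0, 0, 7.85, 0, 0, 0, -1], [0, 0, 7.85, 0, 0, 0, -1], [0, 0, 7.85, 0, 0, 0, -1], [0, 0, 7.85, 0, 0, 0, -1]],
])

```text
time_s: 8.25
position: [0.6014, -0.3186, 0.2945]
tcp_rot: [[0.822, 0.57, -0.002], [0.57, -0.822, 0.002], [-0.001, -0.003, -1.0]]
force: [-0.3, -0.6, -2.9]
opening: 0.592
```

>>> send_rows([
  [[0, 0, 7.85, 0, 0, 0, -1], [0, 0, 7.85, 0, 0, 0, -1], [0, 0, 7.85, 0, 0, 0, -1], [0, 0, 7.85, 0, 0, 0, -1], [0, 0, 7.85, 0, 0, 0, -1]],
])

```text
time_s: 8.75
position: [0.6014, -0.3185, 0.2945]
tcp_rot: [[0.997, -0.079, -0.002], [-0.079, -0.997, 0.002], [-0.002, -0.001, -1.0]]
force: [-0.9, 0.5, -2.7]
opening: 0.59
```

```bash
python3 - <<'E'
from h import *
go([.603,-.319,.104],85.7)
print(readout.read_state()["joint_positions"])
go([.523-.08,-.313+.006,.104],85.7)
im=capture("top");cv2.imwrite("pics/top1.png",im);cv2.imwrite("pics/top1c.png",np.hstack([cv2.resize(im[130:300,160:330],None,fx=3,fy=3,interpolation=2),cv2.resize(im[170:340,330:440],(330,510),interpolation=2)])[:,:800])
E
```

```text
t 8.75 shift [ 0.2   0.06 19.05] turnz -0.21 j6 57.2 tilt [-0.002   0.0016]
[-3.72960171e+01  3.12136747e+01  6.82780988e+01  2.56961794e-03
  8.06569507e+01  5.72096183e+01]
t 8.75 shift [-15.84   0.12  19.08] turnz -0.21 j6 57.2 tilt [-0.002   0.0016]
```

View pics/top1c.png

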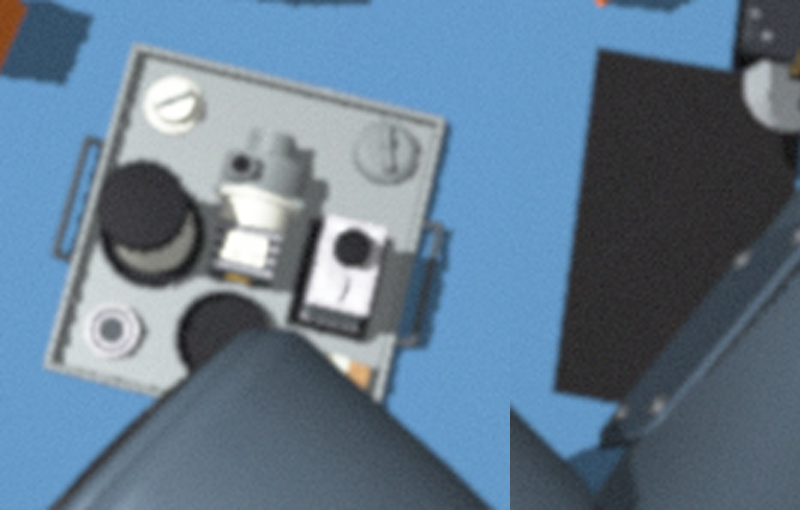

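The cropped view shows the can's holder clear, the jar and tin still standing, and the can over the mat's far end. I'll lower it now.

>>> send_rows([
  [[0, 0, 0, 0.2, 0.05, 4.0, -1], [0, 0, 0, 0, 0, 4.5, -1], [0, 0, 0, 0, 0, 4.5, -1], [0, 0, 0, 0, 0, 3.5, -1], [0, 0, 0, 0, 0, 1.8, -1]],
])

```text
time_s: 9.3
position: [0.6012, -0.3177, 0.1076]
tcp_rot: [[0.997, -0.07, -0.007], [-0.07, -0.998, 0.005], [-0.008, -0.005, -1.0]]
force: [-0.3, 0.1, -3.1]
opening: 0.589
```

>>> send_rows([
  [[0, 0, 0, 0, 0, 0.2, -1], [0, 0, 0, 0, 0, 0.2, -1], [0, 0, 0, 0, 0, 0.15, -1], [0, 0, 0, 0, 0, 0.1, -1], [0, 0, 0, 0, 0, 0, -1]],
])

```text
time_s: 9.8
position: [0.6047, -0.3202, 0.1073]
tcp_rot: [[0.997, -0.073, 0.002], [-0.073, -0.997, -0.001], [0.002, 0.001, -1.0]]
force: [0.4, -0.6, -3.0]
opening: 0.592
```

>>> send_rows([
  [[0, 0, 0, 0, 0, 0.1, -1], [0, 0, 0, 0, 0, 0.1, -1], [0, 0, 0, 0, 0, 0.1, -1], [0, 0, 0, 0, 0, 0, -1], [0, 0, 0, 0, 0, 0, -1]],
])

```text
time_s: 10.3
position: [0.6045, -0.3199, 0.104]
tcp_rot: [[0.997, -0.073, 0.001], [-0.073, -0.997, -0.001], [0.001, 0.001, -1.0]]
force: [-1.1, 1.7, 3.9]
opening: 0.587
```

>>> send_rows([
  [[0, 0, 0, 0, 0, 0, 0.3], [0, 0, 0, 0, 0, 0, 0.6], [0, 0, 0, 0, 0, 0, 1], [0, 0, 0, 0, 0, 0, 1], [0, 0, 0, 0, 0, -1.0, 1]],
])

```text
time_s: 10.8
position: [0.603, -0.3191, 0.1115]
tcp_rot: [[0.997, -0.073, -0.003], [-0.073, -0.997, 0.002], [-0.003, -0.002, -1.0]]
force: [0.3, 0.2, 0.1]
opening: 0.927
```

>>> send_rows([
  [[0, 0, 0, 0, 0, -4, 1], [0, 0, 0, 0, 0, -4, 1], [0, 0, 0, 0, 0, -4, 1], [0, 0, 0, 0, 0, -4, 1], [0, 0, 0, 0, 0, 0, 1]],
])

```text
time_s: 11.3
position: [0.6075, -0.3222, 0.2818]
tcp_rot: [[0.997, -0.073, 0.013], [-0.073, -0.997, -0.01], [0.013, 0.009, -1.0]]
force: [0.3, -0.7, 0.6]
opening: 1.002
```

```bash
python3 - <<'E'
from h import *
go([.5726,.0888,.26],-8)
E
```

```text
t 11.3 shift [ -6.5  -40.75   1.74] turnz -86.18 j6 56.9 tilt [ 0.0127 -0.0095]
```

>>> send_rows([
  [[0, 0, 0, -0.5, -2.8, 0, 1], [0, 0, 0, -0.7, -4.5, 0, 1], [0, 0, 0, -0.7, -4.5, 0, 1], [0, 0, 0, -0.7, -4.5, 0, 1], [0, 0, 0, -0.7, -4.5, 0, 1]],
])

```text
time_s: 11.8
position: [0.5858, -0.1083, 0.2731]
tcp_rot: [[0.997, -0.074, -0.0], [-0.074, -0.997, 0.0], [-0.0, -0.0, -1.0]]
force: [0.6, -0.2, 1.1]
opening: 1.005
```

>>> send_rows([
  [[0, 0, 0, -0.7, -4.5, 0, 1], [0, 0, 0, -0.7, -4.5, 0, 1], [0, 0, 0, -0.7, -4.5, 0, 1], [0, 0, 0, -0.7, -4.5, 0, 1], [0, 0, -7.84, 0, -2.0, 0, 1]],
])

```text
time_s: 12.3
position: [0.5715, 0.0954, 0.2732]
tcp_rot: [[0.998, 0.07, -0.001], [0.07, -0.998, 0.001], [-0.001, -0.001, -1.0]]
force: [0.4, -0.7, -0.1]
opening: 0.997
```

>>> send_rows([
  [[0, 0, -7.84, 0, 0, 0, 1], [0, 0, -7.84, 0, 0, 0, 1], [0, 0, -7.84, 0, 0, 0, 1], [0, 0, -7.84, 0, 0, 0, 1], [0, 0, -7.84, 0, 0, 0, 1]],
])

```text
time_s: 12.8
position: [0.5728, 0.0916, 0.2731]
tcp_rot: [[0.729, 0.684, -0.0], [0.684, -0.729, -0.0], [-0.0, -0.0, -1.0]]
force: [-0.4, 0.8, -0.7]
opening: 1.0
```

>>> send_rows([
  [[0, 0, -7.84, 0, 0, 0, 1], [0, 0, -7.84, 0, 0, 0, 1], [0, 0, -7.84, 0, 0, 0, 1], [0, 0, -7.84, 0, 0, 0, 1], [0, 0, -7.84, 0, 0, 0, 1]],
])

```text
time_s: 13.3
position: [0.5728, 0.0915, 0.2731]
tcp_rot: [[0.133, 0.991, -0.0], [0.991, -0.133, -0.0], [-0.0, -0.0, -1.0]]
force: [-0.5, 0.5, -0.1]
opening: 0.997
```

```bash
python3 - <<'E'
from h import *
go([.5726,.0888,.074],-8)
c="wrist";cm=camera_model(c);im=capture(c);cv2.imwrite("pics/w2.png",im)
print(proj(c,[[.5726,.0888,.132]],cm))
for d in regions_of(c,"jar")[:2]:
    (x,y),s,a=rect(c,d["mask"],.132,cm);print(d["p"],x,y,s)
go([.5726,.0888,.074],-8)
E
```

```text
t 13.3 shift [-0.27  0.02 19.91] turnz 0.38 j6 5.7 tilt [-0.0002 -0.    ]
[[253.85307617 185.40072598]]
0.73 575.27197265625 93.30599975585938 (69.42156982421875, 61.71412658691406)
t 13.4 shift [-0.27  0.02 19.9 ] turnz 0.04 j6 6.0 tilt [-0.0002 -0.    ]
```

View pics/w2.png

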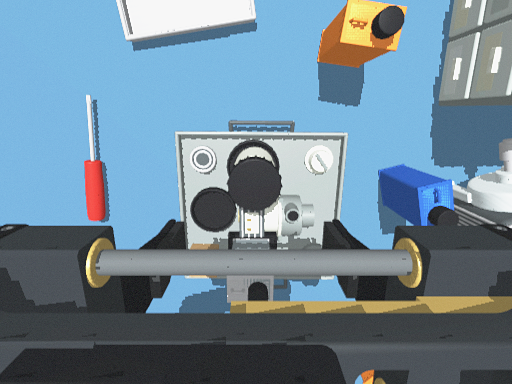

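The lid shows at (255,184) and I predicted (254,185), so the jar's position is confirmed. The empty can holder is at (214,209). I'll grip the jar.

>>> send_rows([
  [[0, 0, 0, -0.2, 0.1, 4.0, 1], [0, 0, 0, 0, 0, 4.5, 1], [0, 0, 0, 0, 0, 4.5, 1], [0, 0, 0, 0, 0, 4.0, 1], [0, 0, 0, 0, 0, 2.8, 1]],
])

```text
time_s: 13.9
position: [0.5723, 0.0894, 0.0724]
tcp_rot: [[0.142, 0.99, -0.003], [0.99, -0.142, 0.0], [-0.0, -0.003, -1.0]]
force: [0.1, 0.3, 0.1]
opening: 0.998
```

>>> send_rows([
  [[0, 0, 0, 0, 0, 0, 0.7], [0, 0, 0, 0, 0, 0, 0.3], [0, 0, 0, 0, 0, 0, 0], [0, 0, 0, 0, 0, 0, -0.3], [0, 0, 0, 0, 0, 0, -0.6]],
])

```text
time_s: 14.4
position: [0.5747, 0.0895, 0.077]
tcp_rot: [[0.139, 0.99, 0.003], [0.99, -0.139, -0.0], [0.0, 0.003, -1.0]]
force: [-0.4, -0.4, 3.7]
opening: 0.698
```

>>> send_rows([
  [[0, 0, 0, 0, 0, 0, -1], [0, 0, 0, 0, 0, 0, -1], [0, 0, 0, 0, 0, 0, -1], [0, 0, 0, 0, 0, 0, -1], [0, 0, 0, 0, 0, 0, -1]],
])

```text
time_s: 14.9
position: [0.5747, 0.0895, 0.077]
tcp_rot: [[0.138, 0.99, 0.003], [0.99, -0.138, -0.0], [0.0, 0.003, -1.0]]
force: [-1.4, 0.5, 6.9]
opening: 0.692
```

```bash
python3 - <<'E'
from h import *
s=readout.read_state();print(s["position"],s["opening"],s["force"])
go([.523,-.313,.27],85.7)
E
```

```text
[0.57470423 0.0894749  0.07695346] 0.6924303674833479 [-1.36352223  0.46727816  6.89253842]
t 14.9 shift [-40.57   0.51 -19.32] turnz 86.34 j6 5.8 tilt [ 0.003  -0.0001]
```

>>> send_rows([
  [[0, 0, 0, 0, 0, -2.0, -1], [0, 0, 0, 0, 0, -4.5, -1], [0, 0, 0, 0, 0, -4.5, -1], [0, 0, 0, 0, 0, -4.5, -1], [0, 0, 0, 0, 0, -4.0, -1]],
])

```text
time_s: 15.4
position: [0.5733, 0.0895, 0.2721]
tcp_rot: [[0.138, 0.99, 0.001], [0.99, -0.138, -0.0], [0.0, 0.001, -1.0]]
force: [1.2, -0.7, -2.9]
opening: 0.694
```

>>> send_rows([
  [[0, 0, 0, -2.0, 0.0, 0, -1], [0, 0, 0, -4.0, 0.05, 0, -1], [0, 0, 0, -4.5, 0.05, 0, -1], [0, 0, 0, -4.5, 0.05, 0, -1], [0, 0, 0, -4.5, 0.05, 0, -1]],
])

```text
time_s: 15.9
position: [0.5476, -0.1051, 0.2698]
tcp_rot: [[0.138, 0.99, -0.001], [0.99, -0.138, 0.0], [0.0, -0.001, -1.0]]
force: [0.8, 1.0, -2.7]
opening: 0.692
```

>>> send_rows([
  [[0, 0, 0, -4.5, 0.05, 0, -1], [0, 0, 0, -4.5, 0.05, 0, -1], [0, 0, 0, -4.5, 0.05, 0, -1], [0, 0, 0, -4.5, 0.05, 0, -1], [0, 0, 0, -3.05, 0.1, 0, -1]],
])

```text
time_s: 16.4
position: [0.5214, -0.3158, 0.2696]
tcp_rot: [[0.141, 0.99, -0.001], [0.99, -0.141, -0.001], [-0.001, -0.001, -1.0]]
force: [0.0, 0.7, -3.2]
opening: 0.694
```

>>> send_rows([
  [[0, 0, 7.84, 0, 0, 0, -1], [0, 0, 7.84, 0, 0, 0, -1], [0, 0, 7.84, 0, 0, 0, -1], [0, 0, 7.84, 0, 0, 0, -1], [0, 0, 7.84, 0, 0, 0, -1]],
])

```text
time_s: 16.9
position: [0.5219, -0.3123, 0.2694]
tcp_rot: [[0.737, 0.676, -0.001], [0.676, -0.737, 0.001], [-0.0, -0.002, -1.0]]
force: [-0.7, -0.2, -3.6]
opening: 0.691
```

>>> send_rows([
  [[0, 0, 7.84, 0, 0, 0, -1], [0, 0, 7.84, 0, 0, 0, -1], [0, 0, 7.84, 0, 0, 0, -1], [0, 0, 7.84, 0, 0, 0, -1], [0, 0, 7.84, 0, 0, 0, -1]],
])

```text
time_s: 17.4
position: [0.522, -0.3122, 0.2694]
tcp_rot: [[0.998, 0.058, -0.001], [0.058, -0.998, 0.001], [-0.001, -0.001, -1.0]]
force: [-0.1, -0.0, -3.0]
opening: 0.691
```

```bash
python3 - <<'E'
from h import *
s=readout.read_state();print(s["position"],s["opening"],s["force"])
go([.523,-.313,.074],85.7)
E
```

```text
[ 0.5219952  -0.31223632  0.26941605] 0.6909883830688807 [-0.07231175 -0.03440904 -2.96966492]
t 17.4 shift [ 0.12  0.11 19.54] turnz 7.62 j6 45.3 tilt [-0.0013  0.0011]
```

>>> send_rows([
  [[0, 0, 7.6, 0, 0, 0, -1], [0, 0, 0, 0.1, 0.1, 4.5, -1], [0, 0, 0, 0, 0, 4.5, -1], [0, 0, 0, 0, 0, 4.5, -1], [0, 0, 0, 0, 0, 3.5, -1]],
])

```text
time_s: 17.9
position: [0.522, -0.3126, 0.0973]
tcp_rot: [[0.998, -0.069, -0.003], [-0.069, -0.998, 0.002], [-0.003, -0.002, -1.0]]
force: [0.5, 0.7, -4.2]
opening: 0.694
```

>>> send_rows([
  [[0, 0, 0, 0, 0, 1.5, -1], [0, 0, 0, 0, 0, 0.4, -1], [0, 0, 0, 0, 0, 0.2, -1], [0, 0, 0, 0, 0, 0.1, -1], [0, 0, 0, 0, 0, 0, -1]],
])

```text
time_s: 18.4
position: [0.5246, -0.3148, 0.0799]
tcp_rot: [[0.998, -0.069, 0.003], [-0.069, -0.998, -0.002], [0.003, 0.002, -1.0]]
force: [-1.1, 0.0, -3.0]
opening: 0.693
```

>>> send_rows([
  [[0, 0, 0, 0, 0, 0.1, -1], [0, 0, 0, 0, 0, 0.1, -1], [0, 0, 0, 0, 0, 0.1, -1], [0, 0, 0, 0, 0, 0.1, -1], [0, 0, 0, 0, 0, 0, -1]],
])

```text
time_s: 18.9
position: [0.5237, -0.3139, 0.0742]
tcp_rot: [[0.998, -0.069, 0.0], [-0.069, -0.998, -0.0], [0.0, 0.0, -1.0]]
force: [-0.3, -0.3, -2.1]
opening: 0.696
```

>>> send_rows([
  [[0, 0, 0, 0, 0, 0.1, -1], [0, 0, 0, 0, 0, 0, -1], [0, 0, 0, 0, 0, 0, 0.6], [0, 0, 0, 0, 0, 0, 0.8], [0, 0, 0, 0, 0, 0, 1]],
])

```text
time_s: 19.4
position: [0.5239, -0.3143, 0.073]
tcp_rot: [[0.998, -0.069, 0.001], [-0.069, -0.998, -0.001], [0.001, 0.001, -1.0]]
force: [-0.1, -0.1, -0.0]
opening: 0.885
```

>>> send_rows([
  [[0, 0, 0, 0, 0, 0, 1], [0, 0, 0, 0, 0, 0, 1], [0, 0, 0, 0, 0, -2, 1], [0, 0, 0, 0, 0, -4, 1], [0, 0, 0, 0, 0, -4, 1]],
])

```text
time_s: 19.9
position: [0.523, -0.3135, 0.1731]
tcp_rot: [[0.998, -0.069, -0.002], [-0.069, -0.998, 0.002], [-0.002, -0.002, -1.0]]
force: [1.2, -1.0, -0.8]
opening: 0.998
```

>>> send_rows([
  [[0, 0, 0, 0, 0, -4, 1], [0, 0, 0, 0, 0, -4, 1], [0, 0, 0, 0, 0, -2, 1], [0, 0, 0, 0, 0, 0, 1], [0, 0, 0, 0, 0, 0, 1]],
])

```text
time_s: 20.4
position: [0.5232, -0.3136, 0.2726]
tcp_rot: [[0.998, -0.069, -0.0], [-0.069, -0.998, 0.0], [-0.0, -0.0, -1.0]]
force: [0.2, -0.1, -0.3]
opening: 1.0
```

```bash
python3 - <<'E'
from h import *
go([.547,-.051,.08],82)
E
```

```text
t 20.4 shift [  0.57 -26.36  19.27] turnz 4.05 j6 52.5 tilt [-0.0004  0.0003]
```

>>> send_rows([
  [[0, 0, 4.0, 0, -3.0, 0, 1], [0, 0, 0, 0.1, -4.5, 0, 1], [0, 0, 0, 0.1, -4.5, 0, 0.7], [0, 0, 0, 0.1, -4.5, 0, 0.5], [0, 0, 0, 0.1, -4.5, 0, 0.5]],
])

```text
time_s: 20.9
position: [0.5532, -0.1042, 0.2704]
tcp_rot: [[0.99, -0.139, -0.005], [-0.139, -0.99, 0.002], [-0.005, -0.001, -1.0]]
force: [1.0, 0.1, -0.4]
opening: 0.817
```

>>> send_rows([
  [[0, 0, 0, 0.1, -4.0, 0, 0.5], [0, 0, 0, 0.0, -1.3, 0, 0.5], [0, 0, 0, 0, 0, 0, 0.5], [0, 0, 0, 0, 0, 0, 0.5], [0, 0, 0, 0, 0, 0, 0.5]],
])

```text
time_s: 21.4
position: [0.5626, -0.0556, 0.2724]
tcp_rot: [[0.99, -0.14, -0.001], [-0.14, -0.99, -0.0], [-0.001, 0.001, -1.0]]
force: [0.1, 0.2, 0.2]
opening: 0.75
```

```bash
python3 - <<'E'
from h import *
go([.5475,-.0505,.08],82)
c="wrist";cm=camera_model(c);im=capture(c);cv2.imwrite("pics/w3.png",im)
e=np.array([.9903,-.139]);n=np.array([.139,.9903]);o=np.array([.5475,-.0505])
print(proj(c,[[*(o+a*e+b*n),.119] for a,b in((.03,.02),(.03,-.02),(-.03,-.02),(-.03,.02))]+[[*(o+.01*e),.139]],cm).round(1))
for d in regions_of(c,"tin")[:2]:
    m=d["mask"];(x,y),s,a=rect(c,m,.119,cm);print(d["p"],x,y,s,a)
E
```

```text
t 21.4 shift [-1.54 -0.3  19.24] turnz -0.05 j6 81.1 tilt [-0.0011 -0.0004]
[[234.  167.8]
 [268.9 167.7]
 [268.3 216.9]
 [235.  216.9]
 [251.4 189.1]]
0.76 743.0183715820312 13.191898345947266 (71.2326889038086, 25.463869094848633) 81.88958740234375
0.66 698.9752807617188 -214.42117309570312 (97.83120727539062, 48.44507598876953) 81.88960266113281
```

View pics/w3.png

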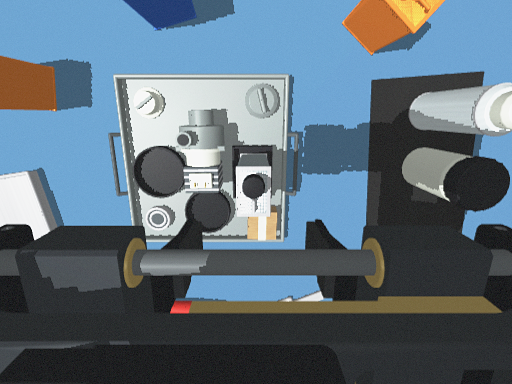

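The tin's top face spans (236–270, 168–216), within about 2 px of my prediction. The empty can holder at (210,210) and jar holder at (160,170) are visible, so I'll measure them from this picture.

```bash
python3 - <<'E'
from h import *
c="wrist";im=cv2.imread("pics/w3.png");g=im.max(2)
for nm,(u,v),r in(("can",(210,210),20),("jar",(160,170),25)):
    m=(g<75).astype(np.uint8);roi=np.zeros_like(m);cv2.circle(roi,(u,v),r+8,1,-1);m&=roi
    n,l,st,ce=cv2.connectedComponentsWithStats(m);k=l[v,u]
    mm=l==k;w=unproj(c,big(mm),.02)*1000
    ct,rr=cv2.minEnclosingCircle(w.astype(np.float32));e=cv2.fitEllipse(w.astype(np.float32))
    print(nm,k,mm.sum(),np.round(ct,1),round(rr,1),np.round(e[0],1),np.round(e[1],1))
cv2.imwrite("pics/w3c.png",cv2.resize(im[70:250,110:300],None,fx=3,fy=3,interpolation=2))
np.save("pics/w3pose.npy",camera_model(c)["pose"])
go([.548,-.051,.08],82)
E
```

```text
can 3 1512 [495.5  25.7] 41.2 [497.7  28.6] [64.5 78. ]
jar 0 196004 [361.5 -29.3] 534.3 [439. -40.] [ 736.9 1011.2]
t 21.5 shift [-1.51 -0.25 19.28] turnz -0.08 j6 81.1 tilt [-0.0004 -0.0002]
```

View pics/w3c.png

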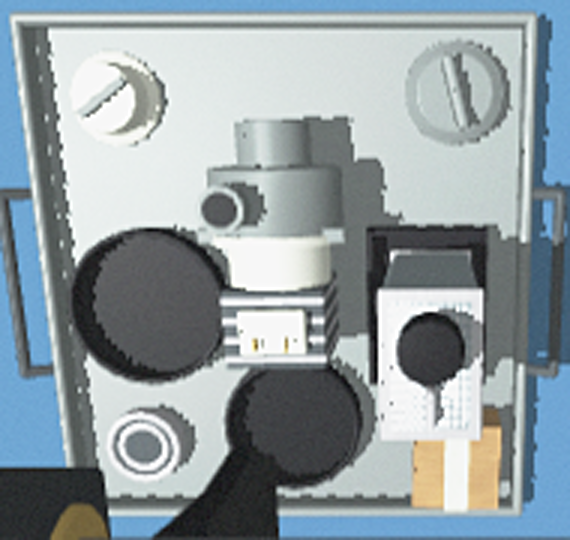

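```bash
python3 - <<'E'
from h import *
c="wrist";f=lambda p,z:np.round(unproj(c,np.array(p)/3+[110,70],z),4)
print("jarH",f([[149,305]],.02),"canH",f([[297,424]],.02),"canH ext",f([[228,424],[368,424],[297,488]],.02).tolist())
print("tinH top",f([[370,228],[488,228],[374,383]],.02).tolist())
print("tin cap",f([[431,347]],.139),"pump motor top",f([[238,310],[304,310],[304,355],[238,355]],.068).mean(0))
print("pump motor block sides",f([[221,300],[335,300]],.05).tolist(),"inlet",f([[238,122],[308,122]],.04).tolist())
print("tray",f([[14,14],[540,14],[528,514],[72,514]],.023).tolist())
E
```

```text
jarH [[0.5728 0.0872]] canH [[0.4997 0.025 ]] canH ext [[0.5048, 0.0608], [0.4945, -0.0119], [0.4639, 0.0316]]
tinH top [[0.5951, -0.0294], [0.5869, -0.0869], [0.5162, -0.0186]]
tin cap [[ 0.561  -0.0549]] pump motor top [0.5599   0.018025]
pump motor block sides [[0.5749, 0.0423], [0.5674, -0.0105]] inlet [[0.6525, 0.0204], [0.648, -0.011]]
tray [[0.7143, 0.1159], [0.6803, -0.1222], [0.4328, -0.0892], [0.4674, 0.1535]]
```

>>> send_rows([
  [[0, 0, 0, -1.5, -0.2, 3.5, 0.5], [0, 0, 0, 0, 0, 4.5, 0.5], [0, 0, 0, 0, 0, 4.5, 0.5], [0, 0, 0, 0, 0, 3.5, 0.5], [0, 0, 0, 0, 0, 2.0, 0.5]],
])

```text
time_s: 22.0
position: [0.5465, -0.0507, 0.0902]
tcp_rot: [[0.99, -0.14, -0.004], [-0.14, -0.99, 0.001], [-0.004, -0.0, -1.0]]
force: [1.1, -0.5, 0.9]
opening: 0.75
```

>>> send_rows([
  [[0, 0, 0, 0, 0, 1.0, 0.5], [0, 0, 0, 0, 0, 0, 0.5], [0, 0, 0, 0, 0, 0, 0.3], [0, 0, 0, 0, 0, 0, 0.0], [0, 0, 0, 0, 0, 0, -0.3]],
])

```text
time_s: 22.5
position: [0.5492, -0.0502, 0.0844]
tcp_rot: [[0.99, -0.138, 0.003], [-0.138, -0.99, -0.001], [0.003, 0.0, -1.0]]
force: [0.6, -0.4, 0.5]
opening: 0.558
```

>>> send_rows([
  [[0, 0, 0, 0, 0, 0, -0.6], [0, 0, 0, 0, 0, 0, -1], [0, 0, 0, 0, 0, 0, -1], [0, 0, 0, 0, 0, 0, -1], [0, 0, 0, 0, 0, 0, -1]],
])

```text
time_s: 23.0
position: [0.549, -0.0502, 0.084]
tcp_rot: [[0.99, -0.138, 0.002], [-0.138, -0.99, -0.001], [0.002, 0.0, -1.0]]
force: [-0.3, -1.1, 6.0]
opening: 0.458
```

```bash
python3 - <<'E'
from h import *
s=readout.read_state();print(s["position"],s["opening"],s["force"])
go([.443,-.307,.27],85.7)
E
```

```text
[ 0.54895379 -0.0501776   0.08397047] 0.4583411019762166 [-0.28886599 -1.1177823   5.99474293]
t 23.0 shift [ -6.91  26.91 -18.6 ] turnz -3.64 j6 81.1 tilt [ 0.0018 -0.0008]
```

>>> send_rows([
  [[0, 0, 0, 0, 0, -2.0, -1], [0, 0, 0, 0, 0, -4.0, -1], [0, 0, 0, 0, 0, -4.5, -1], [0, 0, 0, 0, 0, -4.5, -1], [0, 0, 0, 0, 0, -3.0, -1]],
])

```text
time_s: 23.5
position: [0.5485, -0.0496, 0.2654]
tcp_rot: [[0.99, -0.138, 0.002], [-0.138, -0.99, -0.0], [0.002, -0.0, -1.0]]
force: [0.6, -0.1, -2.9]
opening: 0.459
```

>>> send_rows([
  [[0, 0, 0, -0.5, 2.0, 0, -1], [0, 0, 0, -1.0, 4.0, 0, -1], [0, 0, 0, -1.1, 4.5, 0, -1], [0, 0, 0, -1.1, 4.5, 0, -1], [0, 0, 0, -1.1, 4.5, 0, -1]],
])

```text
time_s: 24.0
position: [0.4722, -0.2368, 0.2621]
tcp_rot: [[0.99, -0.138, -0.002], [-0.138, -0.99, 0.002], [-0.002, -0.002, -1.0]]
force: [0.8, -0.7, -2.0]
opening: 0.46
```

>>> send_rows([
  [[0, 0, 0, -1.1, 4.3, 0, -1], [0, 0, 0, -1.0, 3.1, 0, -1], [0, 0, -3.6, 0, 0, 0, -1], [0, 0, 0, 0, 0, 0, -1], [0, 0, 0, 0, 0, 0, -1]],
])

```text
time_s: 24.5
position: [0.4422, -0.3057, 0.2622]
tcp_rot: [[0.997, -0.077, -0.002], [-0.077, -0.997, 0.002], [-0.002, -0.002, -1.0]]
force: [0.7, -0.1, -3.2]
opening: 0.462
```

```bash
python3 - <<'E'
from h import *
s=readout.read_state();print(s["position"],s["opening"],s["force"])
go([.443,-.307,.081],85.7)
E
```

```text
[ 0.44220231 -0.30573763  0.26216222] 0.46200191347326114 [ 0.73003775 -0.09872922 -3.23408043]
t 24.5 shift [ 0.12  0.16 18.12] turnz -0.11 j6 47.8 tilt [-0.0015  0.0022]
```

>>> send_rows([
  [[0, 0, 0, 0, 0.1, 3.5, -1], [0, 0, 0, 0, 0, 4.5, -1], [0, 0, 0, 0, 0, 4.5, -1], [0, 0, 0, 0, 0, 3.5, -1], [0, 0, 0, 0, 0, 1.2, -1]],
])

```text
time_s: 25.0
position: [0.4411, -0.3045, 0.0876]
tcp_rot: [[0.997, -0.075, -0.006], [-0.075, -0.997, 0.006], [-0.006, -0.006, -1.0]]
force: [-0.3, 0.4, -3.9]
opening: 0.457
```

>>> send_rows([
  [[0, 0, 0, 0, 0, 0.2, -1], [0, 0, 0, 0, 0, 0.2, -1], [0, 0, 0, 0, 0, 0.1, -1], [0, 0, 0, 0, 0, 0.1, -1], [0, 0, 0, 0, 0, 0, -1]],
])

```text
time_s: 25.5
position: [0.4431, -0.3083, 0.0861]
tcp_rot: [[0.997, -0.076, 0.002], [-0.076, -0.997, -0.002], [0.002, 0.001, -1.0]]
force: [0.5, -0.9, -2.8]
opening: 0.458
```

>>> send_rows([
  [[0, 0, 0, 0, 0, 0.1, -1], [0, 0, 0, 0, 0, 0.1, -1], [0, 0, 0, 0, 0, 0.1, -1], [0, 0, 0, 0, 0, 0, -1], [0, 0, 0, 0, 0, 0, -1]],
])

```text
time_s: 26.0
position: [0.4426, -0.3077, 0.082]
tcp_rot: [[0.997, -0.076, -0.0], [-0.076, -0.997, 0.0], [-0.0, -0.0, -1.0]]
force: [-0.4, -0.5, -3.0]
opening: 0.459
```

>>> send_rows([
  [[0, 0, 0, 0, 0, 0.1, -1], [0, 0, 0, 0, 0, 0.1, -1], [0, 0, 0, 0, 0, 0, -1], [0, 0, 0, 0, 0, 0, -1], [0, 0, 0, 0, 0, 0, -1]],
])

```text
time_s: 26.5
position: [0.4428, -0.3082, 0.0808]
tcp_rot: [[0.997, -0.076, 0.001], [-0.076, -0.997, -0.001], [0.001, 0.001, -1.0]]
force: [-2.3, -0.0, 5.1]
opening: 0.462
```

>>> send_rows([
  [[0, 0, 0, 0, 0, 0, 0.1], [0, 0, 0, 0, 0, 0, 0.3], [0, 0, 0, 0, 0, 0, 0.6], [0, 0, 0, 0, 0, 0, 0.6], [0, 0, 0, 0, 0, 0, 0.6]],
])

```text
time_s: 27.0
position: [0.4427, -0.3076, 0.0799]
tcp_rot: [[0.997, -0.076, -0.0], [-0.076, -0.997, 0.0], [-0.0, -0.0, -1.0]]
force: [-0.0, -0.4, 0.7]
opening: 0.773
```

>>> send_rows([
  [[0, 0, 0, 0, 0, -2, 0.6], [0, 0, 0, 0, 0, -4.5, 0.6], [0, 0, 0, 0, 0, -4.5, 0.6], [0, 0, 0, 0, 0, -4.5, 0.6], [0, 0, 0, 0, 0, -3, 0.6]],
])

```text
time_s: 27.5
position: [0.4434, -0.3084, 0.2684]
tcp_rot: [[0.997, -0.076, 0.003], [-0.076, -0.997, -0.003], [0.003, 0.003, -1.0]]
force: [0.5, -0.1, -1.0]
opening: 0.797
```

```bash
python3 - <<'E'
from h import *
go([.52,.0,.27],82)
E
```

```text
t 27.5 shift [  5.31 -31.33  -0.23] turnz 3.66 j6 47.7 tilt [ 0.0031 -0.0032]
```

>>> send_rows([
  [[0, 0, 3.6, 0.3, -2.5, 0, 0.6], [0, 0, 0, 0.6, -4.5, 0, 0.6], [0, 0, 0, 0.6, -4.5, 0, 0.6], [0, 0, 0, 0.6, -4.5, 0, 0.6], [0, 0, 0, 0.6, -4.5, 0, 0.6]],
])

```text
time_s: 28.0
position: [0.4962, -0.1064, 0.2651]
tcp_rot: [[0.99, -0.139, 0.0], [-0.139, -0.99, 0.0], [0.0, -0.0, -1.0]]
force: [1.7, 0.4, -0.2]
opening: 0.799
```

>>> send_rows([
  [[0, 0, 0, 0.5, -4.5, 0, 0.6], [0, 0, 0, 0.5, -4.5, 0, 0.6], [0, 0, 0, 0.2, -2.0, 0, 0.6], [0, 0, 0, 0, 0, 0, 0.6], [0, 0, 0, 0, 0, 0, 0.6]],
])

```text
time_s: 28.5
position: [0.523, -0.0008, 0.2649]
tcp_rot: [[0.991, -0.137, -0.001], [-0.137, -0.991, -0.001], [-0.0, 0.001, -1.0]]
force: [-0.6, -0.1, -0.8]
opening: 0.797
```

```bash
python3 - <<'E'
from h import *
c="wrist"
go([.56,.018,.03],82)
cm=camera_model(c);im=capture(c);cv2.imwrite("pics/w4.png",im);np.save("pics/w4pose.npy",cm["pose"])
for t in("pump","can_holder","tin_holder","jar_holder"):
    for d in regions_of(c,t)[:1]:
        m=d["mask"];z=.06 if t=="pump" else .02
        (x,y),s,a=rect(c,m,z,cm);print(t,round(d["p"],2),int(m.sum()),round(x),round(y),np.round(s),round(a,1))
cv2.imwrite("pics/w4c.png",cv2.resize(im[80:250,130:350],None,fx=3,fy=3,interpolation=2))
E
```

```text
t 28.5 shift [ 3.41 -2.38 23.48] turnz 0.13 j6 85.6 tilt [-0.0005 -0.0006]
pump 0.78 3277 595 14 [ 65. 108.] 82.1
can_holder 0.91 1770 499 28 [69. 71.] 82.1
tin_holder 0.93 2350 550 -51 [62. 80.] 81.5
jar_holder 0.66 2429 572 89 [78. 80.] 34.5
```

View pics/w4c.png

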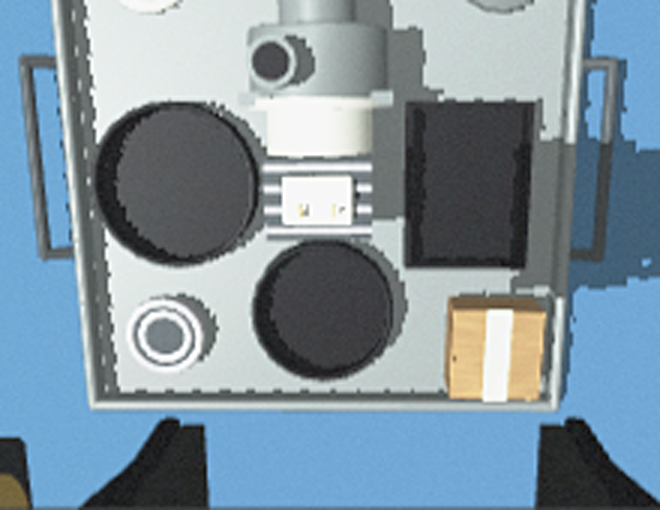

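The tray is clear: all three holders are empty, and the pump's motor cover is centred at crop (317,202). I'll grip the pump.

>>> send_rows([
  [[0, 0, 0.1, 3.3, -2.4, 2.0, 0.6], [0, 0, 0, 0, 0, 4.5, 0.6], [0, 0, 0, 0, 0, 4.5, 0.6], [0, 0, 0, 0, 0, 4.5, 0.6], [0, 0, 0, 0, 0, 2.5, 0.6]],
])

```text
time_s: 29.25
position: [0.5571, 0.0177, 0.0817]
tcp_rot: [[0.99, -0.141, -0.005], [-0.141, -0.99, 0.001], [-0.005, -0.0, -1.0]]
force: [-0.1, -0.0, 0.3]
opening: 0.799
```

```bash
python3 - <<'E'
from h import *
go([.559,.0185,.032],82)
E
```

```text
t 29.25 shift [ 0.2  -0.1   4.97] turnz -0.13 j6 88.5 tilt [-0.0052  0.0008]
```

>>> send_rows([
  [[0, 0, 0, 0, 0, 2.5, 0.6], [0, 0, 0, 0, 0, 1.8, 0.6], [0, 0, 0, 0, 0, 0.9, 0.6], [0, 0, 0, 0, 0, 0, 0.6], [0, 0, 0, 0, 0, 0, 0.6]],
])

```text
time_s: 29.75
position: [0.5599, 0.0179, 0.0336]
tcp_rot: [[0.99, -0.141, 0.001], [-0.141, -0.99, -0.0], [0.001, 0.0, -1.0]]
force: [0.4, -0.4, 0.3]
opening: 0.798
```

>>> send_rows([
  [[0, 0, 0, 0, 0, 0, 0.3], [0, 0, 0, 0, 0, 0, 0.1], [0, 0, 0, 0, 0, 0, -0.2], [0, 0, 0, 0, 0, 0, -0.6], [0, 0, 0, 0, 0, 0, -1]],
])

```text
time_s: 30.25
position: [0.5595, 0.0183, 0.0336]
tcp_rot: [[0.99, -0.14, 0.001], [-0.14, -0.99, -0.0], [0.001, 0.0, -1.0]]
force: [-0.5, -1.1, 4.0]
opening: 0.53
```

>>> send_rows([
  [[0, 0, 0, 0, 0, 0, -1], [0, 0, 0, 0, 0, 0, -1], [0, 0, 0, 0, 0, 0, -1], [0, 0, 0, 0, 0, -0.5, -1], [0, 0, 0, 0, 0, -0.5, -1]],
])

```text
time_s: 30.75
position: [0.5582, 0.0187, 0.0424]
tcp_rot: [[0.99, -0.14, -0.003], [-0.14, -0.99, 0.001], [-0.003, -0.0, -1.0]]
force: [-0.7, -0.3, -4.2]
opening: 0.518
```

>>> send_rows([
  [[0, 0, 0, 0, 0, -3.0, -1], [0, 0, 0, 0, 0, -4.0, -1], [0, 0, 0, 0, 0, -4.0, -1], [0, 0, 0, 0, 0, -3.0, -1], [0, 0, 0, 0, 0, 0, -1]],
])

```text
time_s: 31.25
position: [0.5621, 0.0181, 0.1871]
tcp_rot: [[0.99, -0.14, 0.009], [-0.14, -0.99, -0.001], [0.01, 0.0, -1.0]]
force: [0.8, -0.4, -4.3]
opening: 0.528
```

```bash
python3 - <<'E'
from h import *
s=readout.read_state();print(s["position"],s["opening"],s["force"])
capture("top")
d=regions_of("top","job_tray")[0]["mask"];b=big(d);print(cv2.boxPoints(rect("top",d,.021)).round())
go([.474,.341,.19],90)
E
```

```text
[0.56213091 0.01812246 0.18713698] 0.5283568314578513 [ 0.79846962 -0.37019217 -4.33212161]
[[422. 400.]
 [422. 278.]
 [602. 278.]
 [602. 400.]]
t 31.35 shift [-12.88 -30.74  -0.73] turnz -8.04 j6 88.5 tilt [-0.0009  0.0002]
```

>>> send_rows([
  [[0, 0, 0, -0.8, -1.9, 0, -1], [0, 0, 0, -1.5, -3.5, 0, -1], [0, 0, 0, -1.8, -4.2, 0, -1], [0, 0, 0, -1.8, -4.2, 0, -1], [0, 0, 0, -1.8, -4.2, 0, -1]],
])

```text
time_s: 31.85
position: [0.5054, 0.2084, 0.1799]
tcp_rot: [[0.99, -0.141, -0.007], [-0.141, -0.99, -0.001], [-0.006, 0.002, -1.0]]
force: [0.2, 0.4, -5.3]
opening: 0.526
```

>>> send_rows([
  [[0, 0, 0, -1.8, -4.2, 0, -1], [0, 0, 0, -1.5, -4.0, 0, -1], [0, 0, 0, -1.2, -3.0, 0, -1], [0, 0, 0, -0.7, -1.5, 0, -1], [0, 0, -4.0, 0, 0, 0, -1]],
])

```text
time_s: 32.35
position: [0.4719, 0.3419, 0.1802]
tcp_rot: [[0.998, -0.066, -0.005], [-0.066, -0.998, -0.002], [-0.005, 0.002, -1.0]]
force: [0.3, -0.2, -4.1]
opening: 0.526
```

>>> send_rows([
  [[0, 0, -4.0, 0, 0, 0, -1], [0, 0, 0, 0, 0, 0, -1], [0, 0, 0, 0, 0, 0, -1], [0, 0, 0, 0, 0, 0, -1], [0, 0, 0, 0, 0, 0, -1]],
])

```text
time_s: 32.85
position: [0.4745, 0.34, 0.1827]
tcp_rot: [[1.0, -0.002, -0.001], [-0.002, -1.0, -0.0], [-0.001, 0.0, -1.0]]
force: [0.7, 1.0, -5.2]
opening: 0.524
```

```bash
python3 - <<'E'
from h import *
go([.474,.341,.034],90)
im=capture("wrist");cv2.imwrite("pics/w5.png",im);im=capture("side");cv2.imwrite("pics/s5.png",im[200:384,180:400])
cv2.imwrite("pics/w5c.png",np.hstack([cv2.resize(cv2.imread("pics/w5.png"),(400,300)),cv2.resize(im[200:384,200:400],(400,300))]))
E
```

```text
t 32.85 shift [-0.04 -0.11 14.87] turnz -0.12 j6 114.8 tilt [-0.0007 -0.0004]
```

View pics/w5c.png

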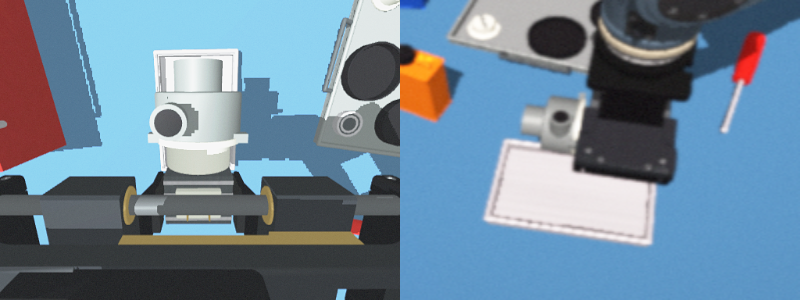

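Wrist and side views show the pump held level and centred laterally over the job tray, so I'm lowering it.

>>> send_rows([
  [[0, 0, 0, 0, 0, 3.0, -1], [0, 0, 0, 0, 0, 4.0, -1], [0, 0, 0, 0, 0, 4.0, -1], [0, 0, 0, 0, 0, 2.0, -1], [0, 0, 0, 0, 0, 0.8, -1]],
])

```text
time_s: 33.45
position: [0.4732, 0.3397, 0.0426]
tcp_rot: [[1.0, -0.001, -0.004], [-0.001, -1.0, -0.002], [-0.004, 0.002, -1.0]]
force: [-0.0, -0.7, -3.9]
opening: 0.526
```

>>> send_rows([
  [[0, 0, 0, 0, 0, 0.3, -1], [0, 0, 0, 0, 0, 0.2, -1], [0, 0, 0, 0, 0, 0.1, -1], [0, 0, 0, 0, 0, 0.1, -1], [0, 0, 0, 0, 0, 0, -1]],
])

```text
time_s: 33.95
position: [0.475, 0.3407, 0.0388]
tcp_rot: [[1.0, -0.001, 0.001], [-0.001, -1.0, 0.001], [0.001, -0.001, -1.0]]
force: [-0.4, -0.2, -4.0]
opening: 0.527
```

>>> send_rows([
  [[0, 0, 0, 0, 0, 0.1, -1], [0, 0, 0, 0, 0, 0.1, -1], [0, 0, 0, 0, 0, 0.1, -1], [0, 0, 0, 0, 0, 0, -1], [0, 0, 0, 0, 0, 0, -1]],
])

```text
time_s: 34.45
position: [0.4745, 0.3404, 0.035]
tcp_rot: [[1.0, -0.001, -0.0], [-0.001, -1.0, -0.0], [-0.0, 0.0, -1.0]]
force: [0.7, -0.2, -4.4]
opening: 0.525
```

>>> send_rows([
  [[0, 0, 0, 0, 0, 0.1, -1], [0, 0, 0, 0, 0, 0.05, -1], [0, 0, 0, 0, 0, 0, -1], [0, 0, 0, 0, 0, 0, -1], [0, 0, 0, 0, 0, 0, -1]],
])

```text
time_s: 34.95
position: [0.4745, 0.3405, 0.0336]
tcp_rot: [[1.0, -0.001, 0.0], [-0.001, -1.0, 0.0], [0.0, -0.0, -1.0]]
force: [-0.9, 0.3, -2.7]
opening: 0.527
```

>>> send_rows([
  [[0, 0, 0, 0, 0, 0.1, -1], [0, 0, 0, 0, 0, 0, -1], [0, 0, 0, 0, 0, 0, -1], [0, 0, 0, 0, 0, 0, 0.2], [0, 0, 0, 0, 0, 0, 0.4]],
])

```text
time_s: 35.45
position: [0.4753, 0.3408, 0.0329]
tcp_rot: [[1.0, -0.001, 0.002], [-0.001, -1.0, 0.001], [0.002, -0.001, -1.0]]
force: [-0.2, 0.1, -0.1]
opening: 0.623
```

>>> send_rows([
  [[0, 0, 0, 0, 0, 0, 0.6], [0, 0, 0, 0, 0, 0, 0.6], [0, 0, 0, 0, 0, -2, 0.6], [0, 0, 0, 0, 0, -4, 0.6], [0, 0, 0, 0, 0, -4.5, 0.6]],
])

```text
time_s: 35.95
position: [0.4735, 0.3398, 0.1371]
tcp_rot: [[1.0, -0.001, -0.004], [-0.001, -1.0, -0.002], [-0.004, 0.002, -1.0]]
force: [1.3, 0.6, 0.5]
opening: 0.794
```

>>> send_rows([
  [[0, 0, 0, 0, 0, -4.5, 0.6], [0, 0, 0, 0, 0, -4.5, 0.6], [0, 0, 0, 0, 0, -3.5, 0.6], [0, 0, 0, 0, 0, 0, 0.6], [0, 0, 0, 0, 0, 0, 0.6]],
])

```text
time_s: 36.45
position: [0.4746, 0.3405, 0.2632]
tcp_rot: [[1.0, -0.001, 0.002], [-0.001, -1.0, 0.001], [0.002, -0.001, -1.0]]
force: [0.2, 0.4, -0.2]
opening: 0.805
```

```bash
python3 - <<'E'
from h import *
go([.443,-.308,.27],85.7)
a=capture("wrist");b=capture("top")
cv2.imwrite("pics/w6.png",np.hstack([cv2.resize(a,(400,300)),cv2.resize(b[150:350,50:317],(400,300),interpolation=2)]))
E
```

```text
t 36.45 shift [-3.11 64.85 -0.73] turnz 4.26 j6 114.7 tilt [0.0015 0.0007]
```

View pics/w6.png

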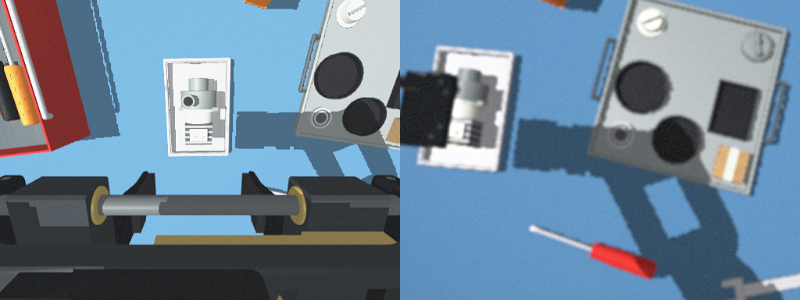

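The pump lies flat inside the job tray, clear of the walls. Next I'll fetch the tin.

>>> send_rows([
  [[0, 0, 0, -0.1, 2.5, 0, 0.6], [0, 0, 0, -0.2, 4.8, 0, 0.6], [0, 0, 0, -0.2, 4.8, 0, 0.6], [0, 0, 0, -0.2, 4.8, 0, 0.6], [0, 0, 0, -0.2, 4.8, 0, 0.6]],
])

```text
time_s: 37.05
position: [0.4638, 0.1218, 0.2605]
tcp_rot: [[1.0, -0.0, -0.004], [-0.0, -1.0, -0.0], [-0.004, 0.0, -1.0]]
force: [0.1, -1.4, 0.3]
opening: 0.797
```

>>> send_rows([
  [[0, 0, 0, -0.2, 4.8, 0, 0.6], [0, 0, 0, -0.2, 4.8, 0, 0.6], [0, 0, 0, -0.2, 4.8, 0, 0.6], [0, 0, 0, -0.2, 4.8, 0, 0.6], [0, 0, 0, -0.2, 4.8, 0, 0.6]],
])

```text
time_s: 37.55
position: [0.4537, -0.1179, 0.2607]
tcp_rot: [[1.0, -0.001, -0.004], [-0.001, -1.0, 0.002], [-0.004, -0.002, -1.0]]
force: [1.4, -0.2, -0.1]
opening: 0.798
```

>>> send_rows([
  [[0, 0, 0, -0.2, 4.8, 0, 0.6], [0, 0, 0, -0.2, 4.8, 0, 0.6], [0, 0, 0, -0.2, 4.8, 0, 0.6], [0, 0, 4.2, 0, 0, 0, 0.6], [0, 0, 0, 0, 0, 0, 0.6]],
])

```text
time_s: 38.05
position: [0.4478, -0.2613, 0.2602]
tcp_rot: [[0.997, -0.077, -0.004], [-0.077, -0.997, 0.003], [-0.004, -0.003, -1.0]]
force: [0.2, -0.3, -0.5]
opening: 0.803
```

```bash
python3 - <<'E'
from h import *
go([.443,-.308,.08],85.7)
E
```

```text
t 38.05 shift [-0.05  4.75 18.01] turnz -0.12 j6 51.8 tilt [-0.0035  0.0035]
```

>>> send_rows([
  [[0, 0, 0, 0, 2.7, 0, 0.6], [0, 0, 0, 0, 2.0, 0, 0.6], [0, 0, 0, 0, 0, 3.0, 0.6], [0, 0, 0, 0, 0, 4.0, 0.6], [0, 0, 0, 0, 0, 4.0, 0.6]],
])

```text
time_s: 38.55
position: [0.4457, -0.3072, 0.1513]
tcp_rot: [[0.997, -0.073, 0.001], [-0.073, -0.997, -0.0], [0.001, 0.0, -1.0]]
force: [0.0, -0.1, -0.2]
opening: 0.803
```

>>> send_rows([
  [[0, 0, 0, 0, 0, 4.0, 0.6], [0, 0, 0, 0, 0, 2.0, 0.6], [0, 0, 0, 0, 0, 0.9, 0.6], [0, 0, 0, 0, 0, 0, 0.6], [0, 0, 0, 0, 0, 0, 0.6]],
])

```text
time_s: 39.05
position: [0.4462, -0.3078, 0.0842]
tcp_rot: [[0.997, -0.073, 0.001], [-0.073, -0.997, -0.001], [0.001, 0.001, -1.0]]
force: [0.1, 0.3, 0.6]
opening: 0.801
```

>>> send_rows([
  [[0, 0, 0, 0, 0, 0, 0.3], [0, 0, 0, 0, 0, 0, 0.0], [0, 0, 0, 0, 0, 0, -0.3], [0, 0, 0, 0, 0, 0, -0.6], [0, 0, 0, 0, 0, 0, -1]],
])

```text
time_s: 39.55
position: [0.4458, -0.3079, 0.084]
tcp_rot: [[0.997, -0.074, 0.001], [-0.074, -0.997, -0.001], [0.001, 0.001, -1.0]]
force: [0.3, -0.2, 2.4]
opening: 0.464
```

>>> send_rows([
  [[0, 0, 0, 0, 0, 0, -1], [0, 0, 0, 0, 0, 0, -1], [0, 0, 0, 0, 0, 0, -1], [0, 0, 0, 0, 0, 0, -1], [0, 0, 0, 0, 0, 0, -1]],
])

```text
time_s: 40.05
position: [0.4459, -0.3079, 0.084]
tcp_rot: [[0.997, -0.074, 0.001], [-0.074, -0.997, -0.001], [0.001, 0.001, -1.0]]
force: [-0.5, -1.2, 5.8]
opening: 0.458
```

```bash
python3 - <<'E'
from h import *
go([.5495,-.0505,.27],82)
E
```

```text
t 40.05 shift [  8.44 -26.42 -18.62] turnz 3.75 j6 47.8 tilt [ 0.0008 -0.001 ]
```

>>> send_rows([
  [[0, 0, 0, 0, 0, -2.0, -1], [0, 0, 0, 0, 0, -4.0, -1], [0, 0, 0, 0, 0, -4.5, -1], [0, 0, 0, 0, 0, -4.5, -1], [0, 0, 0, 0, 0, -3.0, -1]],
])

```text
time_s: 40.55
position: [0.4455, -0.307, 0.2653]
tcp_rot: [[0.997, -0.074, 0.001], [-0.074, -0.997, 0.0], [0.001, -0.0, -1.0]]
force: [0.3, -1.6, -3.3]
opening: 0.458
```

>>> send_rows([
  [[0, 0, 0, 0.7, -2.0, 0, -1], [0, 0, 0, 1.4, -4.2, 0, -1], [0, 0, 0, 1.4, -4.2, 0, -1], [0, 0, 0, 1.4, -4.2, 0, -1], [0, 0, 0, 1.4, -4.2, 0, -1]],
])

```text
time_s: 41.05
position: [0.5213, -0.1222, 0.2619]
tcp_rot: [[0.997, -0.075, -0.004], [-0.075, -0.997, 0.002], [-0.004, -0.002, -1.0]]
force: [0.7, -0.2, -3.2]
opening: 0.462
```

>>> send_rows([
  [[0, 0, 0, 1.4, -4.2, 0, -1], [0, 0, 0, 1.0, -3.3, 0, -1], [0, 0, 3.7, 0, 0, 0, -1], [0, 0, 0, 0, 0, 0, -1], [0, 0, 0, 0, 0, 0, -1]],
])

```text
time_s: 41.55
position: [0.5507, -0.0514, 0.2623]
tcp_rot: [[0.991, -0.137, -0.003], [-0.137, -0.991, 0.001], [-0.003, -0.0, -1.0]]
force: [0.3, -0.3, -2.4]
opening: 0.459
```

```bash
python3 - <<'E'
from h import *
go([.5525,-.051,.087],82)
c="wrist";cm=camera_model(c);im=capture(c)
cv2.imwrite("pics/w7.png",cv2.resize(im[60:280,130:380],None,fx=3,fy=2.7,interpolation=2))
E
```

```text
t 41.55 shift [ 0.23 -0.05 17.53] turnz 0.13 j6 81.0 tilt [-0.0031  0.0008]
```

View pics/w7.png

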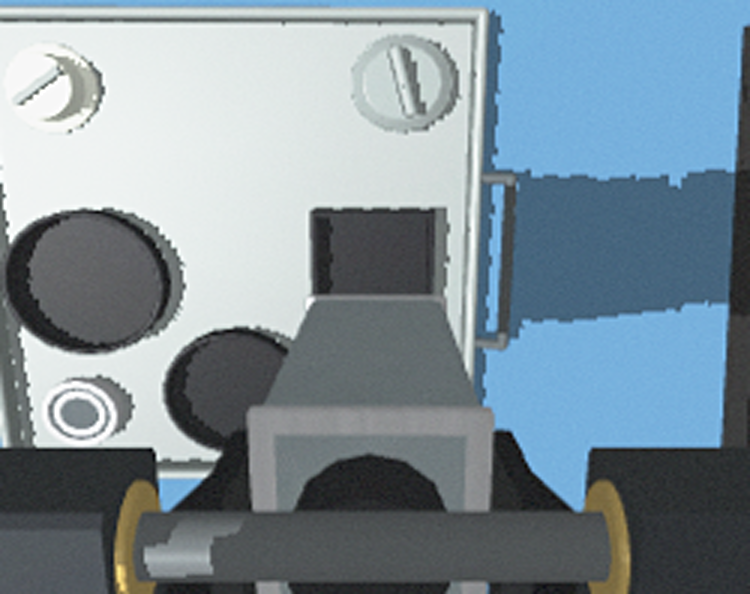

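Tin's lower far edge is at crop (306–444, 297), and the holder sits just beyond it. Checking the tin's offset in the grip from that edge.

```bash
python3 - <<'E'
from h import *
w=unproj("wrist",[[232,170],[278,170]],.1825);e=np.array([.9903,-.139])
print(w.round(4),"tin centre",(w.mean(0)-.03*e).round(4),"tcp",readout.read_state()["position"])
go([.5525,-.051,.087],82)
E
```

```text
[[ 0.5794 -0.0361]
 [ 0.5737 -0.0762]] tin centre [ 0.5468 -0.052 ] tcp [ 0.55088674 -0.05183663  0.26258155]
t 41.6 shift [ 0.19 -0.1  17.56] turnz 0.07 j6 81.0 tilt [-0.0024  0.0006]
```

>>> send_rows([
  [[0, 0, 0, 0.2, -0.1, 3.0, -1], [0, 0, 0, 0, 0, 4.5, -1], [0, 0, 0, 0, 0, 4.0, -1], [0, 0, 0, 0, 0, 3.0, -1], [0, 0, 0, 0, 0, 0, -1]],
])

```text
time_s: 42.1
position: [0.5499, -0.0509, 0.1144]
tcp_rot: [[0.99, -0.14, -0.011], [-0.14, -0.99, 0.003], [-0.011, -0.002, -1.0]]
force: [-0.6, 0.4, -3.0]
opening: 0.457
```

>>> send_rows([
  [[0, 0, 0, 0, 0, 0, -1], [0, 0, 0, 0, 0, 0, -1], [0, 0, 0, 0, 0, 0, -1], [0, 0, 0, 0, 0, 0.5, -1], [0, 0, 0, 0, 0, 0, -1]],
])

```text
time_s: 42.6
position: [0.5539, -0.0508, 0.114]
tcp_rot: [[0.99, -0.138, 0.001], [-0.138, -0.99, -0.0], [0.001, 0.0, -1.0]]
force: [-0.9, 0.4, -3.2]
opening: 0.455
```

```bash
python3 - <<'E'
from h import *
go([.5535,-.051,.087],82)
E
```

```text
t 42.6 shift [-0.04  0.02  2.7 ] turnz 0.06 j6 81.2 tilt [ 0.0005 -0.0002]
```

Settled on the target xy; now straight down, slowly.

>>> send_rows([
  [[0, 0, 0, 0, 0, 0.6, -1], [0, 0, 0, 0, 0, 0.6, -1], [0, 0, 0, 0, 0, 0.6, -1], [0, 0, 0, 0, 0, 0.3, -1], [0, 0, 0, 0, 0, 0.2, -1]],
])

```text
time_s: 43.1
position: [0.5536, -0.0508, 0.0898]
tcp_rot: [[0.99, -0.138, -0.001], [-0.138, -0.99, 0.0], [-0.001, -0.0, -1.0]]
force: [1.7, 0.5, -3.0]
opening: 0.46
```

>>> send_rows([
  [[0, 0, 0, 0, 0, 0.1, -1], [0, 0, 0, 0, 0, 0.1, -1], [0, 0, 0, 0, 0, 0.05, -1], [0, 0, 0, 0, 0, 0, -1], [0, 0, 0, 0, 0, 0, -1]],
])

```text
time_s: 43.6
position: [0.554, -0.0509, 0.0882]
tcp_rot: [[0.99, -0.138, 0.0], [-0.138, -0.99, -0.0], [0.0, 0.0, -1.0]]
force: [-0.2, 1.3, -2.5]
opening: 0.46
```

>>> send_rows([
  [[0, 0, 0, 0, 0, 0.1, -1], [0, 0, 0, 0, 0, 0.05, -1], [0, 0, 0, 0, 0, 0, -1], [0, 0, 0, 0, 0, 0, -1], [0, 0, 0, 0, 0, 0, -1]],
])

```text
time_s: 44.1
position: [0.5543, -0.051, 0.087]
tcp_rot: [[0.99, -0.138, 0.001], [-0.138, -0.99, -0.0], [0.001, 0.0, -1.0]]
force: [-0.3, -0.3, 2.6]
opening: 0.463
```

>>> send_rows([
  [[0, 0, 0, 0, 0, 0, 0.1], [0, 0, 0, 0, 0, 0, 0.3], [0, 0, 0, 0, 0, 0, 0.6], [0, 0, 0, 0, 0, 0, 0.6], [0, 0, 0, 0, 0, 0, 0.6]],
])

```text
time_s: 44.6
position: [0.5539, -0.0508, 0.0865]
tcp_rot: [[0.99, -0.138, -0.0], [-0.138, -0.99, 0.0], [-0.0, -0.0, -1.0]]
force: [0.4, -0.1, -0.2]
opening: 0.778
```

>>> send_rows([
  [[0, 0, 0, 0, 0, -2, 0.6], [0, 0, 0, 0, 0, -4.5, 0.6], [0, 0, 0, 0, 0, -4.5, 0.8], [0, 0, 0, 0, 0, -4.5, 1], [0, 0, 0, 0, 0, -3, 1]],
])

```text
time_s: 45.1
position: [0.5549, -0.0511, 0.275]
tcp_rot: [[0.99, -0.138, 0.004], [-0.138, -0.99, -0.001], [0.005, 0.001, -1.0]]
force: [0.6, -0.4, 0.5]
opening: 0.965
```

```bash
python3 - <<'E'
from h import *
go([.524,-.3145,.27],85.7)
E
```

```text
t 45.1 shift [ 0.58 26.52  0.52] turnz -3.64 j6 81.2 tilt [ 0.0044 -0.0013]
```

>>> send_rows([
  [[0, 0, 0, 0, 2.5, 0, 1], [0, 0, 0, 0.1, 4.5, 0, 1], [0, 0, 0, 0.1, 4.5, 0, 1], [0, 0, 0, 0.1, 4.5, 0, 1], [0, 0, 0, 0.1, 4.5, 0, 1]],
])

```text
time_s: 45.6
position: [0.529, -0.2559, 0.2716]
tcp_rot: [[0.99, -0.138, -0.0], [-0.138, -0.99, 0.0], [-0.0, -0.0, -1.0]]
force: [0.6, -0.4, 0.5]
opening: 0.995
```

>>> send_rows([
  [[0, 0, 0, 0.1, 4.0, 0, 1], [0, 0, 0, 0.1, 2.0, 0, 1], [0, 0, -3.6, 0, 0, 0, 1], [0, 0, 0, 0, 0, 0, 1], [0, 0, 0, 0, 0, 0, 1]],
])

```text
time_s: 46.1
position: [0.5232, -0.3131, 0.2713]
tcp_rot: [[0.997, -0.076, -0.001], [-0.076, -0.997, 0.001], [-0.001, -0.001, -1.0]]
force: [-0.1, 0.3, -0.6]
opening: 1.002
```

```bash
python3 - <<'E'
from h import *
go([.524,-.3145,.076],85.7)
im=capture("wrist");cm=camera_model("wrist")
print(proj("wrist",[[.524,-.3145,.129]],cm))
a=im.copy();p=proj("wrist",[[.524,-.3145,.129],[.6045,-.320,.162]],cm)
for q in p: cv2.circle(a,tuple(int(v) for v in q),2,(0,0,255),-1)
cv2.imwrite("pics/w8.png",a[50:300])
E
```

```text
t 46.1 shift [ 0.1   0.15 19.53] turnz -0.07 j6 53.0 tilt [-0.0005  0.001 ]
[[255.47335595 181.57444253]]
```

View pics/w8.png

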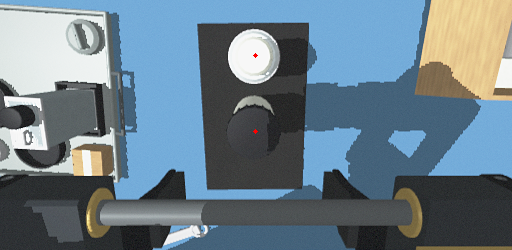

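The tin stands in its holder. The can's mark is centred at (255,55), but the jar lid is centred at about (250,132), roughly 4 mm toward +y of my mark. I'll correct for that.

>>> send_rows([
  [[0, 0, 0, 0.1, -0.25, 3.0, 1], [0, 0, 0, 0, 0, 4.5, 1], [0, 0, 0, 0, 0, 4.5, 1], [0, 0, 0, 0, 0, 4.0, 1], [0, 0, 0, 0, 0, 2.2, 1]],
])

```text
time_s: 46.65
position: [0.5231, -0.3091, 0.0863]
tcp_rot: [[0.997, -0.075, -0.004], [-0.075, -0.997, 0.004], [-0.004, -0.003, -1.0]]
force: [0.6, -0.1, 1.3]
opening: 1.002
```

>>> send_rows([
  [[0, 0, 0, 0, 0, 1.1, 1], [0, 0, 0, 0, 0, 0.2, 1], [0, 0, 0, 0, 0, 0, 1], [0, 0, 0, 0, 0, 0, 0.7], [0, 0, 0, 0, 0, 0, 0.5]],
])

```text
time_s: 47.15
position: [0.5253, -0.3124, 0.0782]
tcp_rot: [[0.997, -0.076, 0.002], [-0.076, -0.997, -0.002], [0.003, 0.002, -1.0]]
force: [0.7, -0.6, -0.4]
opening: 0.896
```

>>> send_rows([
  [[0, 0, 0, 0, 0, 0, 0.3], [0, 0, 0, 0, 0, 0, 0.1], [0, 0, 0, 0, 0, 0, -0.2], [0, 0, 0, 0, 0, 0, -0.6], [0, 0, 0, 0, 0, 0, -1]],
])

```text
time_s: 47.65
position: [0.5247, -0.3121, 0.0771]
tcp_rot: [[0.997, -0.076, 0.001], [-0.076, -0.997, -0.001], [0.001, 0.001, -1.0]]
force: [-0.3, -0.6, 3.6]
opening: 0.691
```

>>> send_rows([
  [[0, 0, 0, 0, 0, 0, -1], [0, 0, 0, 0, 0, 0, -1], [0, 0, 0, 0, 0, 0, -1], [0, 0, 0, 0, 0, 0, -1], [0, 0, 0, 0, 0, 0, -1]],
])

```text
time_s: 48.15
position: [0.5247, -0.3121, 0.0771]
tcp_rot: [[0.997, -0.076, 0.001], [-0.076, -0.997, -0.001], [0.001, 0.001, -1.0]]
force: [-0.5, -0.6, 5.6]
opening: 0.693
```

```bash
python3 - <<'E'
from h import *
go([.573,.089,.27],85.7)
go([.573,.089,.27],-8)
E
```

```text
t 48.15 shift [  1.79 -40.35 -19.32] turnz -0.05 j6 53.1 tilt [ 0.0008 -0.0008]
t 48.15 shift [  1.79 -40.35 -19.32] turnz -86.35 j6 53.1 tilt [ 0.0008 -0.0008]
```

>>> send_rows([
  [[0, 0, 0, 0, 0, -2.0, -1], [0, 0, 0, 0, 0, -4.5, -1], [0, 0, 0, 0, 0, -4.5, -1], [0, 0, 0, 0, 0, -4.5, -1], [0, 0, 0, 0, 0, -3.8, -1]],
])

```text
time_s: 48.65
position: [0.5239, -0.3111, 0.2703]
tcp_rot: [[0.997, -0.076, -0.001], [-0.076, -0.997, 0.001], [-0.001, -0.001, -1.0]]
force: [0.6, -0.7, -3.5]
opening: 0.693
```

>>> send_rows([
  [[0, 0, 0, 0.1, -2.3, 0, -1], [0, 0, 0, 0.2, -4.2, 0, -1], [0, 0, 0, 0.2, -4.5, 0, -1], [0, 0, 0, 0.2, -4.5, 0, -1], [0, 0, 0, 0.2, -4.5, 0, -1]],
])

```text
time_s: 49.15
position: [0.5472, -0.1108, 0.2678]
tcp_rot: [[0.997, -0.076, -0.004], [-0.076, -0.997, 0.002], [-0.004, -0.001, -1.0]]
force: [0.7, -0.2, -4.2]
opening: 0.692
```

>>> send_rows([
  [[0, 0, 0, 0.2, -4.5, 0, -1], [0, 0, 0, 0.2, -4.5, 0, -1], [0, 0, 0, 0.2, -4.5, 0, -1], [0, 0, 0, 0.2, -4.0, 0, -1], [0, 0, 0, 0.1, -2.8, 0, -1]],
])

```text
time_s: 49.65
position: [0.5715, 0.0918, 0.2677]
tcp_rot: [[0.997, -0.074, -0.004], [-0.074, -0.997, 0.001], [-0.004, -0.001, -1.0]]
force: [-0.0, -0.8, -4.0]
opening: 0.691
```

>>> send_rows([
  [[0, 0, 0, 0, 0, 0, -1], [0, 0, 0, 0, 0, 0, -1], [0, 0, 0, 0, 0, 3.0, -1], [0, 0, 0, 0, 0, 4.0, -1], [0, 0, 0, 0, 0, 4.0, -1]],
])

```text
time_s: 50.15
position: [0.5728, 0.0872, 0.1584]
tcp_rot: [[0.997, -0.077, 0.001], [-0.077, -0.997, -0.001], [0.001, 0.001, -1.0]]
force: [1.1, -0.1, -4.2]
opening: 0.693
```

>>> send_rows([
  [[0, 0, 0, 0, 0, 3.0, -1], [0, 0, 0, 0, 0, 1.0, -1], [0, 0, 0, 0, 0, 0, -1], [0, 0, 0, 0, 0, 0, -1], [0, 0, 0, 0, 0, 0, -1]],
])

```text
time_s: 50.65
position: [0.5746, 0.0884, 0.1215]
tcp_rot: [[0.997, -0.076, 0.004], [-0.076, -0.997, -0.0], [0.004, -0.0, -1.0]]
force: [1.3, 1.1, -3.5]
opening: 0.689
```

```bash
python3 - <<'E'
from h import *
go([.573,.089,.080],85.7)
E
```

```text
t 50.65 shift [-0.18 -0.05  4.15] turnz -0.07 j6 92.1 tilt [ 0.0042 -0.0002]
```

>>> send_rows([
  [[0, 0, 0, 0, 0, 1.0, -1], [0, 0, 0, 0, 0, 1.0, -1], [0, 0, 0, 0, 0, 0.8, -1], [0, 0, 0, 0, 0, 0.4, -1], [0, 0, 0, 0, 0, 0.2, -1]],
])

```text
time_s: 51.15
position: [0.5724, 0.0888, 0.0846]
tcp_rot: [[0.997, -0.076, -0.001], [-0.076, -0.997, 0.0], [-0.001, 0.0, -1.0]]
force: [0.2, 0.6, -3.4]
opening: 0.694
```

>>> send_rows([
  [[0, 0, 0, 0, 0, 0.1, -1], [0, 0, 0, 0, 0, 0.1, -1], [0, 0, 0, 0, 0, 0.0, -1], [0, 0, 0, 0, 0, 0, -1], [0, 0, 0, 0, 0, 0, -1]],
])

```text
time_s: 51.65
position: [0.573, 0.0888, 0.0838]
tcp_rot: [[0.997, -0.076, 0.0], [-0.076, -0.997, -0.0], [0.0, -0.0, -1.0]]
force: [0.6, 0.5, -4.6]
opening: 0.691
```

>>> send_rows([
  [[0, 0, 0, 0, 0, 0.1, -1], [0, 0, 0, 0, 0, 0.1, -1], [0, 0, 0, 0, 0, 0.1, -1], [0, 0, 0, 0, 0, 0, -1], [0, 0, 0, 0, 0, 0, -1]],
])

```text
time_s: 52.15
position: [0.5729, 0.0887, 0.0805]
tcp_rot: [[0.997, -0.076, -0.0], [-0.076, -0.997, -0.0], [-0.0, 0.0, -1.0]]
force: [0.1, -0.2, -3.4]
opening: 0.689
```

>>> send_rows([
  [[0, 0, 0, 0, 0, 0.05, -1], [0, 0, 0, 0, 0, 0.05, -1], [0, 0, 0, 0, 0, 0, -1], [0, 0, 0, 0, 0, 0, -1], [0, 0, 0, 0, 0, 0, -1]],
])

```text
time_s: 52.65
position: [0.5733, 0.0887, 0.0801]
tcp_rot: [[0.997, -0.076, 0.001], [-0.076, -0.997, -0.0], [0.001, 0.0, -1.0]]
force: [-1.7, -0.8, 3.2]
opening: 0.692
```

Contact at the expected height. Release and move back to the can.

>>> send_rows([
  [[0, 0, 0, 0, 0, 0, 0.5], [0, 0, 0, 0, 0, 0, 0.7], [0, 0, 0, 0, 0, 0, 1], [0, 0, 0, 0, 0, 0, 1], [0, 0, 0, 0, 0, 0, 1]],
])

```text
time_s: 53.15
position: [0.5729, 0.0888, 0.0794]
tcp_rot: [[0.997, -0.076, -0.0], [-0.076, -0.997, 0.0], [-0.0, 0.0, -1.0]]
force: [0.5, 0.4, 0.8]
opening: 0.974
```

>>> send_rows([
  [[0, 0, 0, 0, 0, -2, 1], [0, 0, 0, 0, 0, -4.5, 1], [0, 0, 0, 0, 0, -4.5, 1], [0, 0, 0, 0, 0, -4.5, 1], [0, 0, 0, 0, 0, -3.5, 1]],
])

```text
time_s: 53.65
position: [0.5734, 0.0888, 0.2725]
tcp_rot: [[0.997, -0.076, 0.003], [-0.076, -0.997, -0.0], [0.003, -0.0, -1.0]]
force: [1.2, -0.2, 0.2]
opening: 0.995
```

```bash
python3 - <<'E'
from h import *
go([.6045,-.320,.27],85.7)
E
```

```text
t 53.65 shift [ 6.19 40.52  0.26] turnz -0.04 j6 92.1 tilt [ 0.003 -0.   ]
```

>>> send_rows([
  [[0, 0, 0, 0.4, 2.5, 0, 1], [0, 0, 0, 0.7, 4.5, 0, 1], [0, 0, 0, 0.7, 4.5, 0, 1], [0, 0, 0, 0.7, 4.5, 0, 1], [0, 0, 0, 0.7, 4.5, 0, 1]],
])

```text
time_s: 54.15
position: [0.589, -0.1196, 0.2696]
tcp_rot: [[0.997, -0.075, 0.0], [-0.075, -0.997, 0.0], [0.0, -0.0, -1.0]]
force: [0.5, 0.2, 1.2]
opening: 1.001
```

>>> send_rows([
  [[0, 0, 0, 0.7, 4.5, 0, 1], [0, 0, 0, 0.7, 4.5, 0, 1], [0, 0, 0, 0.7, 4.5, 0, 1], [0, 0, 0, 0.5, 4.0, 0, 1], [0, 0, 0, 0.4, 2.5, 0, 1]],
])

```text
time_s: 54.65
position: [0.6035, -0.3233, 0.2691]
tcp_rot: [[0.997, -0.078, -0.0], [-0.078, -0.997, -0.001], [-0.0, 0.001, -1.0]]
force: [-0.8, 1.4, -0.9]
opening: 1.0
```

>>> send_rows([
  [[0, 0, 0, 0, 0, 0, 1], [0, 0, 0, 0, 0, 0, 1], [0, 0, 0, 0, 0, 2.0, 1], [0, 0, 0, 0, 0, 2.0, 1], [0, 0, 0, 0, 0, 0, 1]],
])

```text
time_s: 55.15
position: [0.6023, -0.3164, 0.2265]
tcp_rot: [[0.997, -0.074, -0.006], [-0.074, -0.997, 0.005], [-0.006, -0.005, -1.0]]
force: [-0.5, -0.0, -1.0]
opening: 0.999
```

```bash
python3 - <<'E'
from h import *
go([.6045,-.320,.105],85.7)
E
```

```text
t 55.15 shift [ 0.33  0.4  12.15] turnz 0.06 j6 57.1 tilt [-0.006  0.005]
```

>>> send_rows([
  [[0, 0, 0, 0.1, 0.15, 3.0, 1], [0, 0, 0, 0, 0, 4.0, 1], [0, 0, 0, 0, 0, 3.5, 1], [0, 0, 0, 0, 0, 1.8, 1], [0, 0, 0, 0, 0, 0, 1]],
])

```text
time_s: 55.65
position: [0.6035, -0.3188, 0.1041]
tcp_rot: [[0.997, -0.074, -0.005], [-0.074, -0.997, 0.004], [-0.005, -0.004, -1.0]]
force: [-0.1, 1.0, 0.2]
opening: 1.0
```

>>> send_rows([
  [[0, 0, 0, 0, 0, 0, 1], [0, 0, 0, 0, 0, 0, 0.5], [0, 0, 0, 0, 0, 0, 0.2], [0, 0, 0, 0, 0, 0, 0], [0, 0, 0, 0, 0, 0, -0.3]],
])

```text
time_s: 56.15
position: [0.6052, -0.3216, 0.1074]
tcp_rot: [[0.997, -0.076, 0.001], [-0.076, -0.997, -0.001], [0.001, 0.001, -1.0]]
force: [0.1, 0.8, -0.7]
opening: 0.724
```

>>> send_rows([
  [[0, 0, 0, 0, 0, 0, -0.6], [0, 0, 0, 0, 0, 0, -1], [0, 0, 0, 0, 0, 0, -1], [0, 0, 0, 0, 0, 0, -1], [0, 0, 0, 0, 0, 0, -1]],
])

```text
time_s: 56.65
position: [0.605, -0.3212, 0.1068]
tcp_rot: [[0.997, -0.076, 0.0], [-0.076, -0.997, 0.0], [0.0, -0.0, -1.0]]
force: [0.4, 1.2, 2.5]
opening: 0.588
```

```bash
python3 - <<'E'
from h import *
print(readout.read_state()["position"])
go([.500,.0285,.28],85.7)
E
```

```text
[ 0.60502317 -0.32115671  0.1067946 ]
t 56.65 shift [-13.12 -34.07 -17.31] turnz -0.05 j6 57.0 tilt [0.0002 0.0003]
```

>>> send_rows([
  [[0, 0, 0, 0, 0, -2.0, -1], [0, 0, 0, 0, 0, -4.5, -1], [0, 0, 0, 0, 0, -4.5, -1], [0, 0, 0, 0, 0, -4.5, -1], [0, 0, 0, 0, 0, -3.0, -1]],
])

```text
time_s: 57.15
position: [0.6053, -0.3222, 0.2943]
tcp_rot: [[0.997, -0.076, 0.002], [-0.076, -0.997, -0.003], [0.002, 0.003, -1.0]]
force: [0.7, -0.6, -2.8]
opening: 0.591
```

>>> send_rows([
  [[0, 0, 0, -1.0, -2.5, 0, -1], [0, 0, 0, -1.6, -4.1, 0, -1], [0, 0, 0, -1.6, -4.1, 0, -1], [0, 0, 0, -1.6, -4.1, 0, -1], [0, 0, 0, -1.6, -4.1, 0, -1]],
])

```text
time_s: 57.65
position: [0.544, -0.1259, 0.2904]
tcp_rot: [[0.997, -0.076, -0.002], [-0.076, -0.997, 0.0], [-0.002, -0.0, -1.0]]
force: [1.0, 0.0, -2.6]
opening: 0.591
```

>>> send_rows([
  [[0, 0, 0, -1.6, -4.1, 0, -1], [0, 0, 0, -1.6, -4.1, 0, -1], [0, 0, 0, -1.6, -4.1, 0, -1], [0, 0, 0, -0.9, -2.8, 0, -1], [0, 0, -7.84, 0, 0, 0, -1]],
])

```text
time_s: 58.15
position: [0.4973, 0.0311, 0.2906]
tcp_rot: [[0.998, 0.068, -0.004], [0.068, -0.998, 0.002], [-0.003, -0.002, -1.0]]
force: [0.1, -1.0, -3.4]
opening: 0.588
```

>>> send_rows([
  [[0, 0, -7.84, 0, 0, 0, -1], [0, 0, -7.84, 0, 0, 0, -1], [0, 0, -7.84, 0, 0, 0, -1], [0, 0, -7.84, 0, 0, 0, -1], [0, 0, -7.84, 0, 0, 0, -1]],
])

```text
time_s: 58.65
position: [0.4994, 0.0273, 0.2906]
tcp_rot: [[0.731, 0.682, -0.002], [0.682, -0.731, -0.0], [-0.002, -0.001, -1.0]]
force: [0.4, 0.4, -2.5]
opening: 0.591
```

>>> send_rows([
  [[0, 0, -7.84, 0, 0, 0, -1], [0, 0, -7.84, 0, 0, 0, -1], [0, 0, -7.84, 0, 0, 0, -1], [0, 0, -7.84, 0, 0, 0, -1], [0, 0, -7.84, 0, 0, 0, -1]],
])

```text
time_s: 59.15
position: [0.4994, 0.0273, 0.2906]
tcp_rot: [[0.135, 0.991, -0.002], [0.991, -0.135, -0.0], [-0.001, -0.002, -1.0]]
force: [-0.6, 0.6, -1.6]
opening: 0.591
```

```bash
python3 - <<'E'
from h import *
im=capture("wrist");cv2.imwrite("pics/w9.png",im[60:300])
go([.500,.0285,.110],-8)
E
```

```text
t 59.2 shift [ 0.14  0.08 18.06] turnz 0.42 j6 -2.1 tilt [-0.0021 -0.0005]
```

View pics/w9.png

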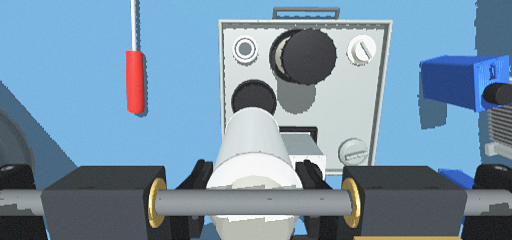

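The jar is in its holder and the can hangs upright above its own. I'm lowering in stages.

>>> send_rows([
  [[0, 0, 0, 0.1, 0, 3.0, -1], [0, 0, 0, 0, 0, 4.5, -1], [0, 0, 0, 0, 0, 4.0, -1], [0, 0, 0, 0, 0, 3.0, -1], [0, 0, 0, 0, 0, 0.5, -1]],
])

```text
time_s: 59.7
position: [0.4969, 0.0288, 0.1379]
tcp_rot: [[0.143, 0.99, -0.009], [0.99, -0.143, 0.001], [-0.0, -0.009, -1.0]]
force: [-1.7, -0.0, -3.6]
opening: 0.59
```

>>> send_rows([
  [[0, 0, 0, 0, 0, 0, -1], [0, 0, 0, 0, 0, 0, -1], [0, 0, 0, 0, 0, 0, -1], [0, 0, 0, 0, 0, 0, -1], [0, 0, 0, 0, 0, 0, -1]],
])

```text
time_s: 60.2
position: [0.5008, 0.0285, 0.1426]
tcp_rot: [[0.141, 0.99, 0.002], [0.99, -0.141, -0.0], [-0.0, 0.002, -1.0]]
force: [0.5, 0.1, -3.0]
opening: 0.592
```

```bash
python3 - <<'E'
from h import *
go([.500,.0285,.110],-8)
E
```

```text
t 60.2 shift [-0.01 -0.09  3.26] turnz -0.11 j6 -1.4 tilt [ 0.0022 -0.0004]
```

>>> send_rows([
  [[0, 0, 0, 0, 0, 0.8, -1], [0, 0, 0, 0, 0, 0.8, -1], [0, 0, 0, 0, 0, 0.6, -1], [0, 0, 0, 0, 0, 0.3, -1], [0, 0, 0, 0, 0, 0.2, -1]],
])

```text
time_s: 60.7
position: [0.4999, 0.0286, 0.1138]
tcp_rot: [[0.141, 0.99, -0.001], [0.99, -0.141, 0.0], [0.0, -0.001, -1.0]]
force: [-0.2, 0.7, -2.2]
opening: 0.587
```

>>> send_rows([
  [[0, 0, 0, 0, 0, 0.1, -1], [0, 0, 0, 0, 0, 0.1, -1], [0, 0, 0, 0, 0, 0.1, -1], [0, 0, 0, 0, 0, 0, -1], [0, 0, 0, 0, 0, 0, -1]],
])

```text
time_s: 61.2
position: [0.5003, 0.0285, 0.1117]
tcp_rot: [[0.141, 0.99, 0.0], [0.99, -0.141, -0.0], [-0.0, 0.0, -1.0]]
force: [0.2, -0.3, -3.1]
opening: 0.592
```

>>> send_rows([
  [[0, 0, 0, 0, 0, 0.1, -1], [0, 0, 0, 0, 0, 0.05, -1], [0, 0, 0, 0, 0, 0, -1], [0, 0, 0, 0, 0, 0, -1], [0, 0, 0, 0, 0, 0, -1]],
])

```text
time_s: 61.7
position: [0.5002, 0.0286, 0.1101]
tcp_rot: [[0.141, 0.99, 0.0], [0.99, -0.141, -0.0], [-0.0, 0.0, -1.0]]
force: [-0.7, -0.0, -2.6]
opening: 0.591
```

>>> send_rows([
  [[0, 0, 0, 0, 0, 0.1, -1], [0, 0, 0, 0, 0, 0.05, -1], [0, 0, 0, 0, 0, 0, -1], [0, 0, 0, 0, 0, 0, -1], [0, 0, 0, 0, 0, 0, -1]],
])

```text
time_s: 62.2
position: [0.5003, 0.0286, 0.1097]
tcp_rot: [[0.141, 0.99, 0.001], [0.99, -0.141, -0.0], [-0.0, 0.001, -1.0]]
force: [-2.4, 1.0, 6.7]
opening: 0.591
```

>>> send_rows([
  [[0, 0, 0, 0, 0, 0, 0.3], [0, 0, 0, 0, 0, 0, 0.5], [0, 0, 0, 0, 0, 0, 0.7], [0, 0, 0, 0, 0, 0, 0.7], [0, 0, 0, 0, 0, 0, 0.7]],
])

```text
time_s: 62.7
position: [0.5003, 0.0285, 0.1085]
tcp_rot: [[0.141, 0.99, 0.0], [0.99, -0.141, -0.0], [-0.0, 0.0, -1.0]]
force: [-0.2, -0.9, -0.6]
opening: 0.837
```

>>> send_rows([
  [[0, 0, 0, 0, 0, -2, 0.7], [0, 0, 0, 0, 0, -4.5, 0.7], [0, 0, 0, 0, 0, -4.5, 0.7], [0, 0, 0, 0, 0, -4.5, 0.7], [0, 0, 0, 0, 0, -3, 0.7]],
])

```text
time_s: 63.2
position: [0.5011, 0.0285, 0.2968]
tcp_rot: [[0.141, 0.99, 0.004], [0.99, -0.141, -0.001], [-0.0, 0.004, -1.0]]
force: [0.4, 0.2, 0.6]
opening: 0.851
```

>>> send_rows([
  [[0, 0, 0, 3.0, -2.0, 0, 0.7], [0, 0, 0, 4.5, -1.5, 0, 0.7], [0, 0, 0, 4.5, -1.5, 0, 0.7], [0, 0, 0, 4.5, -1.0, 0, 0.7], [0, 0, 0, 3.0, 0, 0, 0.7]],
])

```text
time_s: 63.7
position: [0.4666, 0.2327, 0.2936]
tcp_rot: [[0.139, 0.99, -0.001], [0.99, -0.139, 0.001], [0.0, -0.001, -1.0]]
force: [0.2, 0.0, 0.4]
opening: 0.85
```

>>> send_rows([
  [[0, 0, 0, 0, 0, 0, 0.7], [0, 0, 0, 0, 0, 0, 0.7], [0, 0, 0, 0, 0, 0, 0.7], [0, 0, 0, 0, 0, 0, 0.7], [0, 0, 0, 0, 0, 0, 0.7]],
])

```text
time_s: 64.2
position: [0.4684, 0.2291, 0.2936]
tcp_rot: [[0.143, 0.99, -0.0], [0.99, -0.143, -0.0], [-0.0, -0.0, -1.0]]
force: [0.5, 0.2, 0.2]
opening: 0.849
```

```bash
python3 - <<'E'
from h import *
b=capture("top");a=capture("side")
cv2.imwrite("pics/fin.png",np.hstack([cv2.resize(b[130:300,50:320],(432,272),interpolation=2),cv2.resize(a[130:360,180:360],(368,470),interpolation=2)[:272*0+470][:470]][:1]+[]) )
x=cv2.resize(b[130:300,50:320],(430,271),interpolation=2);y=cv2.resize(a[130:360,180:360],(368,470),interpolation=2)
o=np.zeros((470,800,3),np.uint8);o[:271,:430]=x;o[:,432:]=y;cv2.imwrite("pics/fin.png",o)
E
```

```text
(no output)
```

View pics/fin.png

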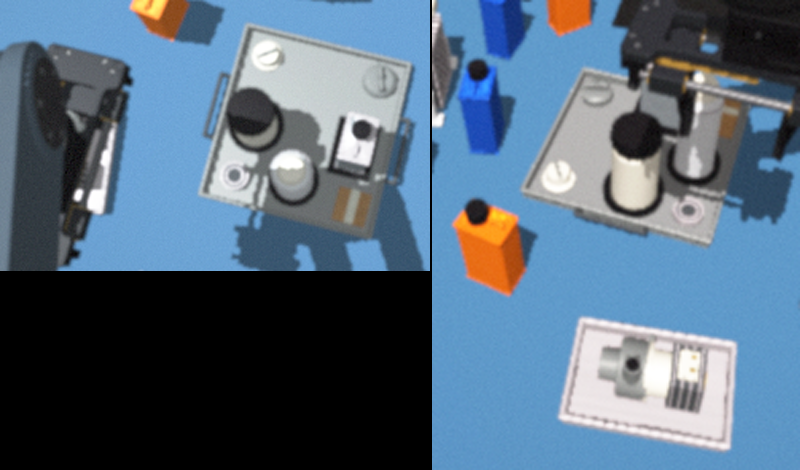

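The can, tin and jar stand upright in their own holders, and the pump lies flat in the job tray. The gripper is clear of everything, so I'm handing in.

```bash
python3 -c "
from rig import bot
print(bot.hand_in())"
```

```text
the job is handed in; nothing more can be done
None
```

The job is done and handed in at about 64 s of the 147 s allowed. I moved the spray can, jar and tin onto the black mat and laid the pump flat in the steel job tray. Then I put the tin, jar and can back, each in its own holder.

- **Final check:** the last top and side pictures show the three upright in their holders and the pump flat inside the tray, clear of its walls. The gripper was empty and away from everything.
- **Forces:** every reading I took stayed under about 7 N, and each set-down made contact within about a millimetre of the height I had calculated.
- **Disagreements along the way:** the jar stood about 4 mm off my mark on the mat, and the tin sat about 4 mm off-centre in the grip on its way back. I corrected both before going on. No other check failed.

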